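Fit the bell siphon over the drain of a flood tray

TASK

Put the bell siphon together on the tray's drain fitting, ready for the clay pebbles to go in: push the standpipe down over the drain's stub, then set the bell over the standpipe, then the slotted guard tube around the bell, and last the vented cap on the guard, each one upright and fully home before the next. Lower the parts on, do not drop them, and leave the seedlings where they stand.

Things in the scene. Friction and masses are not known exactly. Their poses are not given: they have to be found in the camera images.
- standpipe: Standpipe, grey, loose, upright on the tray floor. Origin: centre of its underside, z up its axis. 80 mm tall, round: coupling 26 mm across from z = 0 to 30 mm (open below: bore 20 mm, 26 mm deep), bare pipe 20 mm across from 30 to 66 mm (grip here), flared top 26 mm across at 76 to 80 mm with a dark mouth. About 60 g.
- bell: Bell, grey tube with a closed, slightly darker, bevelled top and small dark notches around its lower edge, loose, standing upright, open end down. Origin: centre of its lower edge, z up along its axis. 100 mm tall; tube 40 mm across outside and 35 mm inside; hollow to 92 mm. The slip cap that closes it is 44 mm across from z = 70 to 96 mm, bevelled to 36 mm at the top. Grip it there across its diameter. About 100 g.
- guard: Media guard, grey tube open at both ends with two tiers of dark vertical slots, loose, standing upright. Origin: centre of its lower edge, z up along its axis. 125 mm tall, 60 mm across outside, 55 mm inside. Grip it across the outside near its top. About 160 g.
- cap: Vented cap, grey, loose, knob up. Origin: centre of its underside, z up. Plug 48 mm across (bevelled to 42 at its foot) from z = 0 to 8 mm, drops into the guard's top; disc 64 mm across from 8 to 13 mm with dark holes, rests on the guard's edge (underside then 117 mm above the guard's foot); round knob 20 mm across from 13 to 40 mm, to grip. About 60 g.
- drain: Drain fitting, black, fixed in one bay: the target. Origin: centre of its underside, on the tray floor, z up. Round flange 44 mm across, 8 mm thick; in its middle an upright grey stub 16 mm across, tapering to 9 mm at its top, 30 mm above the tray floor. Standpipe and bell end up standing on the flange (undersides 8 mm above the tray floor), the guard on the tray floor around the flange.
- inlet: Water inlet, black, fixed in another bay; not to be used. Origin: centre of its underside, on the tray floor. The same 44 mm flange, but with a post 22 mm across, 38 mm high, and a ribbed hose barb that points sideways along its -x axis to 36 mm from the middle.
- seedling_a: Seedling in a black net pot, loose, a bystander to leave alone. Origin: centre of the pot's underside. Pot 53 mm tall, 58 mm across its rim; leaves (seen only) spread to 44 mm from the axis and up to 102 mm.
- seedling_b: A second seedling like it, in another bay, with leaves up to 95 mm; to leave alone. Origin: centre of the pot's underside.
- tray: Flood tray, white plastic, fixed, 470 x 740 mm, long side across in front of the robot, turned up to 0.06 rad. Origin: centre of its underside, on the bench; its floor is 20 mm higher. 3 x 5 bays at 135 mm pitch, ribs 7 mm high, rim 56 mm above the bench. The other things stand in its two nearer rows, one a bay; also flat black blanking plugs 44 mm across, 9 mm high.
Mind the look-alikes: they are no part of the job. Leave any blue look-alike of the bell alone. What is shaped like the cap but purple or yellow is not meant.

How it is judged:
On the way, in this order (a step that is already met when the one before it is completed fails the run):
1. the standpipe is fully home on the drain's stub, upright (horizontal distance between standpipe and drain below 0.005 m and z of standpipe in the frame of drain between 0.005 and 0.011 m and angle between standpipe's own z axis and vertical below 0.07 rad), for 0.2 s.
2. the bell stands over the standpipe, on the drain's flange (all of step 1 and horizontal distance between bell and drain below 0.008 m and z of bell in the frame of drain between 0.005 and 0.011 m and angle between bell's own z axis and vertical below 0.07 rad), for 0.2 s.
3. the guard stands on the tray floor around the bell and flange (all of step 2 and horizontal distance between guard and drain below 0.009 m and z of guard in the frame of drain between -0.003 and 0.003 m and angle between guard's own z axis and vertical below 0.07 rad), for 0.2 s.
4. the cap sits on the guard, its plug inside (horizontal distance between cap and guard below 0.007 m and z of cap in the frame of guard between 0.114 and 0.12 m and angle between each of cap, guard's own z axis and vertical below 0.07 rad and horizontal distance between guard and drain below 0.009 m and z of guard in the frame of drain between -0.003 and 0.003 m), for 0.2 s.
At the end, for the whole second after the job is handed in: Standpipe (within 5 mm) and bell (8 mm) on the drain's axis, undersides 5-11 mm above the tray floor; guard within 9 mm of that axis, within 3 mm of the floor; cap within 7 mm of the guard's axis, 114-120 mm above its foot; all upright within 0.07 rad, at rest, released; seedlings upright (all of step 2 and all of step 4 and linear speed of each of standpipe, bell, guard, cap below 0.02 m/s and contact force between the fingers and standpipe below 0.1 N and contact force between the fingers and bell below 0.1 N and contact force between the fingers and guard below 0.1 N and contact force between the fingers and cap below 0.1 N and angle between each of seedling_a, seedling_b's own z axis and vertical below 0.3 rad); the robot touches nothing.
It fails at once if a seedling was shoved more than 30 mm from its place or tipped over (distance of any of seedling_a, seedling_b from where it was at the start of the episode above 0.03 m or angle between any of seedling_a, seedling_b's own z axis and vertical above 0.4 rad).
It fails at once if a siphon part was dropped (falling faster than 0.7 m/s, untouched by the gripper) ((linear speed of standpipe above 0.7 m/s and contact force between the fingers and standpipe below 0.05 N) or (linear speed of bell above 0.7 m/s and contact force between the fingers and bell below 0.05 N) or (linear speed of guard above 0.7 m/s and contact force between the fingers and guard below 0.05 N) or (linear speed of cap above 0.7 m/s and contact force between the fingers and cap below 0.05 N)).
It also fails if it takes over 112 s, if anything falls off the work surface, if the arm or the gripper's body presses on something with over 40 N, if the wrist force passes 120 N, or if a joint passes its speed limit or range.

ROBOT

A 6-joint arm with a two-finger parallel gripper is mounted at the origin on the work surface. World frame = base frame: x ahead of the robot, y to its left, z up, the work surface at z = 0. Lengths are in m, angles in rad, forces in N, time in s.
With the tool pointing down it reaches from about 0.25 to 0.725 m from the base axis. Payload 4 kg.
Tool frame: the origin (TCP) lies at the very end of the fingers, on their centre line; the grasp point (between the pads) lies 19 mm behind it; z points along the fingers, y is the direction in which the jaws open and shut (so a half turn about z gives the same grasp; the last joint's range is limited). The gripper opens to 85 mm and grips with 20 to 120 N. Pads are 22 mm wide; open, the fingers measure 114 mm over their backs; the gripper's body (76 mm by 85 mm) begins 54 mm behind the grasp point. The pads swing forward as they close: fully open they stand 13 mm farther back than shut.
Start: joints at [-1.226, 0.241, 0.005, 1.335, 0, 1.571], TCP at [0.169, -0.471, 0.231] pointing down, gripper open.
Joint ranges: [-2.72, 2.72], [-1.05, 1.87], [-1.09, 1.28], [-1.99, 2.15], [-1.42, 1.44], [-3.14, 3.14]. Speed limits (rad/s): [2.79, 2.79, 3.14, 3.14, 3.14, 3.14].

INTERFACE

Orientations are given as a unit quaternion [x, y, z, w].
In Python, from workcell import bot, camera gives the robot as it stands. The module is installed in compiled form; this text tells all that it offers.
- The arm moves only by the tool send_rows, never from a script. Its argument "deltas" is a list of rows, each an object with "grip": the opening, from 0 (shut) to 1 (fully open); "translation": the shift along the tool's x, y, z in m, a list of three; "twist": the turn, a rotation vector about the tool's x, y, z in degrees, a list of three. A call has 1 to 5 rows; each row is the pose to reach, as a shift and turn from the pose measured when the call began, along the tool's axes at that moment; what a row does not reach only later rows make up. A row lasts 1/8 s, in which the tool goes at most 62.5 mm and 10.7 degrees, less where a joint would pass 70% of its speed; a pose out of reach is approached as far as the arm can. A call with a gripper value outside its range is refused whole. The fingers move at their own pace and stop on an object; the grip force is fixed at half the most. Time passes only in rows, so rows that repeat a pose let the fingers close. It gives the time, the measured TCP pose, the force and the opening at its end, in the units of the state.
- bot.get_obs(): the state, without advancing time (a new reading comes with each control period).
- camera(name): name is "side" or "top"; returns a dict with "color" (480x640x3 uint8, blue, green, red), "intrinsics" (3x3 intrinsics, pixels), "xyz" and "rotation" of the camera in the world. Camera axes: x right, y down, z forward; pixel columns grow to the right and rows downward; lengths in m; the calibration is good to about 2 mm. A picture is of the moment at which its call begins. There is no depth.
- bot.job_done(): hands the job in, once; it reports no verdict.
The state is a dict: "clock": time; "joint_pos": joint angles; "joint_vel": joint speeds; "tau": joint torques, N m; "eef_pos": TCP position; "tool_rot": TCP orientation; "ft_force": force on the tool from outside, world axes, zero at the start; "ft_torque": the same for the moment, N m; "grip_width": finger opening in m.
Only numpy, scipy, OpenCV 4.12 (cv2) and the standard library are available. Lean on these libraries where they do the work, as an engineer would, in place of code of your own. Each camera call takes 0.05 s, during which the arm holds its last target.

## Working session

There is one attempt and no reset: what is moved stays moved. The work goes in short steps, Python scripts to look and compute and a tool call to move; the robot and the scene stay as the last step left them, time stands still between calls to the robot, and variables do not carry over. Pictures are saved under pics/ and viewed, and the job is handed in when it is done.

Besides the shell and the picture viewer there is one more tool, called after ">>>" as name(argument=value, ...), one argument or row to a line, values as JSON. send_rows: Moves the arm, as the interface text tells. Its arguments: {"type":"object","properties":{"deltas":{"type":"array","items":{"type":"object","properties":{"grip":{"type":"number"},"translation":{"type":"array","items":{"type":"number"}},"twist":{"type":"array","items":{"type":"number"}}}}}},"required":["deltas"]}

```bash
mkdir -p pics; python3 - <<'E'
from workcell import bot, camera
import cv2, numpy as np
np.set_printoptions(precision=4,suppress=True)
o=bot.get_obs()
for k,v in o.items(): print(k,v)
for n in("top","side"):
    c=camera(n); cv2.imwrite(f"pics/{n}0.png",c["color"]); print(n,c["intrinsics"],c["xyz"],c["rotation"])
E
```

```text
clock 0.0
joint_pos [-1.2261  0.2414  0.0037  1.3352  0.      1.5708]
joint_vel [-0.0002  0.0004  0.0001 -0.0009 -0.0008 -0.0004]
tau [  0.0022 -37.2323  25.2404   0.0171   0.0001  -0.    ]
eef_pos [ 0.1688 -0.47    0.2304]
tool_rot [ 0.9852  0.1715 -0.0002 -0.001 ]
ft_force [-0.041  -0.7058 -0.9374]
ft_torque [ 0.0096 -0.0036 -0.0133]
grip_width 0.08587075144250031
top [[531.8364   0.     319.399 ]
 [  0.     531.8364 240.645 ]
 [  0.       0.       1.    ]] [0.2953 0.0148 1.1717] [ 0.7141 -0.6966  0.0558 -0.0411]
side [[435.4234   0.     324.1927]
 [  0.     435.4234 232.6506]
 [  0.       0.       1.    ]] [0.2281 0.4835 0.6965] [-0.2269  0.9137 -0.3293  0.0722]
```

View pics/top0.png

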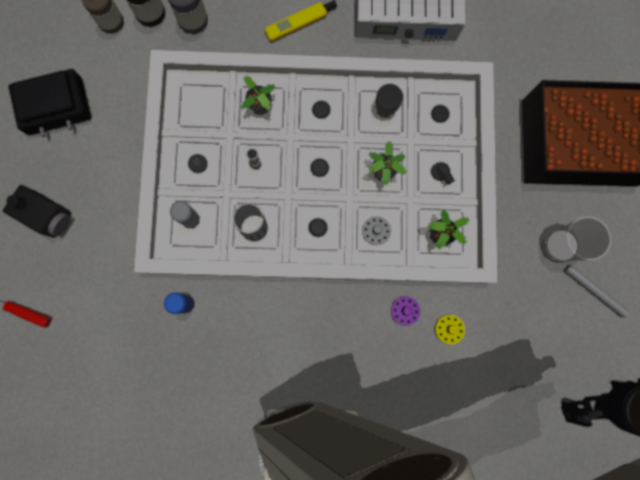

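View pics/side0.png

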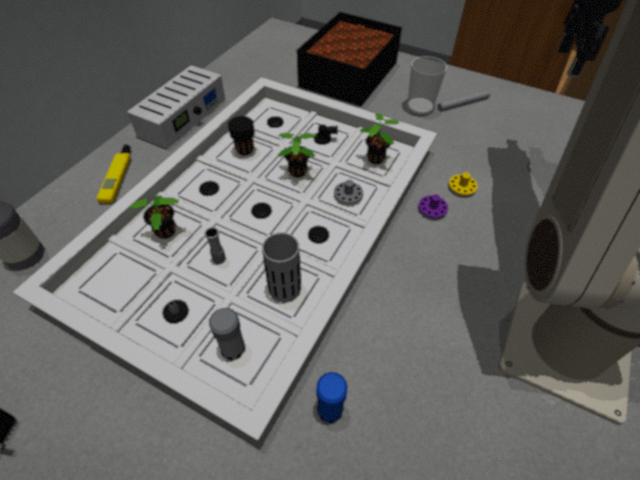

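```bash
cat > h.py <<'E'
import numpy as np, cv2
from scipy.spatial.transform import Rotation as R
from scipy.optimize import least_squares
from workcell import bot, camera
np.set_printoptions(precision=4,suppress=True)
def load(n):
    c=camera(n); c["R"]=R.from_quat(c["rotation"]).as_matrix(); c["K"]=np.array(c["intrinsics"]); c["p"]=np.array(c["xyz"]); return c
def proj(c,P):
    q=(np.atleast_2d(P)-c["p"])@c["R"]; q=q@c["K"].T; return q[:,:2]/q[:,2:]
def ray(c,uv,z):
    d=c["R"]@np.linalg.inv(c["K"])@np.array([uv[0],uv[1],1.]); return c["p"]+d*(z-c["p"][2])/d[2]
def tri(obs):
    # obs list of (cam,uv)
    f=lambda X: np.concatenate([proj(c,X)[0]-uv for c,uv in obs])
    r=least_squares(f,[0.4,0,0.05]); return r.x, f(r.x)
def crop(c,name,x0,y0,w,h,s,draw=None):
    im=cv2.resize(c["color"][y0:y0+h,x0:x0+w],None,fx=s,fy=s,interpolation=cv2.INTER_CUBIC)
    if draw is not None:
        for loop,col in draw:
            pts=((proj(c,loop)-[x0,y0]+.5)*s-.5); cv2.polylines(im,[np.round(pts*8).astype(np.int32)],True,col,1,cv2.LINE_AA,3)
    cv2.imwrite("pics/"+name,im)
def circ(x,y,z,d,n=48):
    a=np.linspace(0,2*np.pi,n,endpoint=False); return np.c_[x+d/2*np.cos(a),y+d/2*np.sin(a),np.full(n,z)]
E
python3 - <<'E'
from h import *
t=load("top");s=load("side")
crop(t,"t1.png",150,130,160,120,5); crop(s,"s1.png",130,210,200,150,4); crop(t,"t2.png",330,130,160,130,5)
for uv in [(198,164),(320,168),(442,172),(253,160),(181,211),(249,224),(376,231)]: print(uv,ray(t,uv,.028))
E
```

```text
(198, 164) [0.6168 0.2643 0.028 ]
(320, 168) [ 0.6157 -0.0047  0.028 ]
(442, 172) [ 0.6145 -0.276   0.028 ]
(253, 160) [0.6295 0.1439 0.028 ]
(181, 211) [0.5106 0.2954 0.028 ]
(249, 224) [0.4859 0.1468 0.028 ]
(376, 231) [ 0.4779 -0.1301  0.028 ]
```

View pics/t1.png

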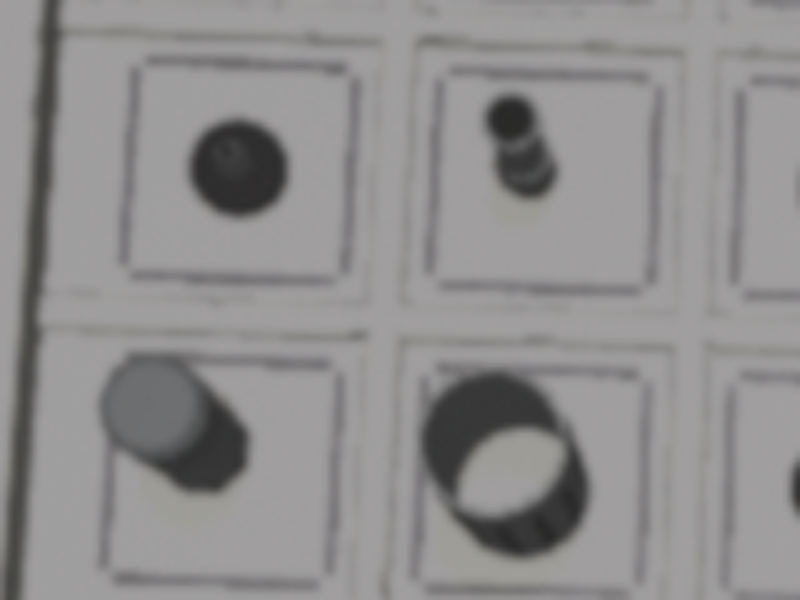

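View pics/s1.png

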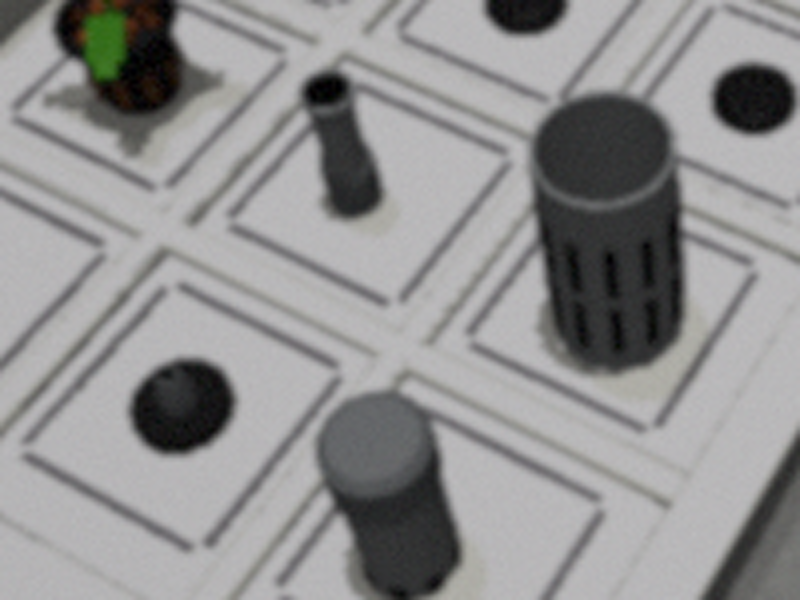

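View pics/t2.png

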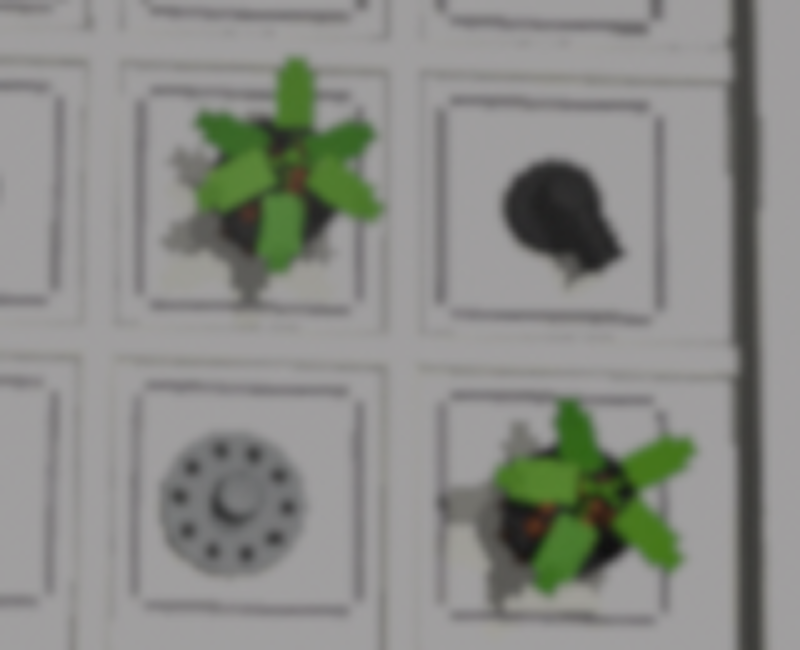

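```bash
cat > fit.py <<'E'
from h import *
from scipy.optimize import minimize
M=dict(standpipe=[(0,26),(30,26),(31,20),(66,20),(76,26),(80,26)],
 bell=[(0,40),(70,40),(70,44),(90,44),(96,44),(100,36)],
 guard=[(0,60),(125,60)], cap=[(8,64),(13,64),(13,20),(40,20)],
 drain=[(0,44),(8,44),(8,16),(30,9)])
G=dict(standpipe=(.62,.135),bell=(.47,.27),guard=(.476,.137),cap=(.478,-.13),drain=(.617,.264))
def sil(c,prof,x,y,z0,box,ss=8):
    x0,y0,w,h=box; im=np.zeros((h*ss,w*ss),np.uint8)
    for (z1,d1),(z2,d2) in zip(prof[:-1],prof[1:]):
        P=np.r_[circ(x,y,z0+z1/1e3,d1/1e3),circ(x,y,z0+z2/1e3,d2/1e3)]
        p=(proj(c,P)-[x0,y0]+.5)*ss-.5
        cv2.fillConvexPoly(im,np.round(cv2.convexHull(p.astype(np.float32))*16).astype(np.int32),255,cv2.LINE_8,4)
    return cv2.resize(im,(w,h),interpolation=cv2.INTER_AREA)/255.
def fit(cams,name,g=None,z0=.02,holes=True):
    prof=M[name]; g=g or G[name]; res={}
    data=[]
    for c in cams:
        P=np.r_[circ(*g,z0,.1),circ(*g,z0+prof[-1][0]/1e3,.09)]
        p=proj(c,P); x0,y0=np.floor(p.min(0)).astype(int); x1,y1=np.ceil(p.max(0)).astype(int)
        box=(x0,y0,x1-x0,y1-y0)
        gr=cv2.cvtColor(c["color"],cv2.COLOR_BGR2GRAY)[y0:y1,x0:x1].astype(float)
        bg=np.percentile(gr,85); m=(gr<0.77*bg).astype(np.uint8)
        cs,_=cv2.findContours(m,cv2.RETR_EXTERNAL,cv2.CHAIN_APPROX_NONE)
        ctr=np.array([(x1-x0)/2,(y1-y0)/2]); best=max(cs,key=cv2.contourArea)
        f=np.zeros_like(m); cv2.drawContours(f,[best],-1,1,-1)
        data.append((c,box,cv2.GaussianBlur(f.astype(float),(0,0),1.0)))
    def cost(v,d=data): return sum(((cv2.GaussianBlur(sil(c,prof,v[0],v[1],z0,b),(0,0),1.)-m)**2).sum() for c,b,m in d)
    out=[]
    for d in [data]+[[q] for q in data]:
        r=minimize(cost,g,args=(d,),method="Nelder-Mead",options=dict(initial_simplex=np.array([g,(g[0]+.015,g[1]),(g[0],g[1]+.015)]),xatol=1e-4)); out.append((r.x,r.fun))
    return out
if __name__=="__main__":
    t=load("top");s=load("side")
    for n in M:
        o=fit([t,s],n); print(n,*[(np.round(a,4),round(f,1)) for a,f in o])
        G[n]=tuple(o[0][0])
    dr=[]
    for n in M:
        for zz,d in M[n]: dr.append((circ(*G[n],.02+zz/1e3,d/1e3),(0,0,255)))
    crop(t,"ft.png",160,140,240,110,3.3,dr); crop(s,"fs.png",140,150,250,220,2.7,dr)
E
python3 fit.py
```

```text
standpipe (array([0.6212, 0.1388]), np.float64(105.7)) (array([0.6214, 0.1389]), np.float64(4.9)) (array([0.621, 0.139]), np.float64(100.7))
bell (array([0.4933, 0.2755]), np.float64(134.6)) (array([0.4941, 0.2751]), np.float64(5.0)) (array([0.4926, 0.2761]), np.float64(122.8))
guard (array([0.4777, 0.1366]), np.float64(129.4)) (array([0.4784, 0.1361]), np.float64(7.5)) (array([0.477 , 0.1373]), np.float64(116.0))
cap (array([ 0.4772, -0.1282]), np.float64(49.7)) (array([ 0.4787, -0.1291]), np.float64(29.3)) (array([ 0.4758, -0.1271]), np.float64(10.9))
drain (array([0.619 , 0.2663]), np.float64(2.3)) (array([0.6196, 0.2666]), np.float64(0.9)) (array([0.6188, 0.2662]), np.float64(0.5))
```

View pics/ft.png

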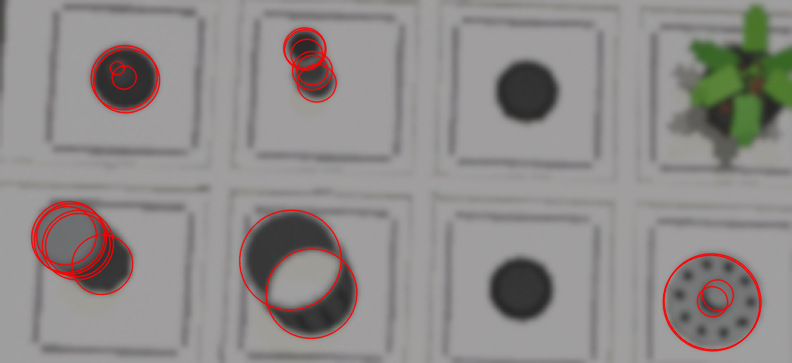

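View pics/fs.png

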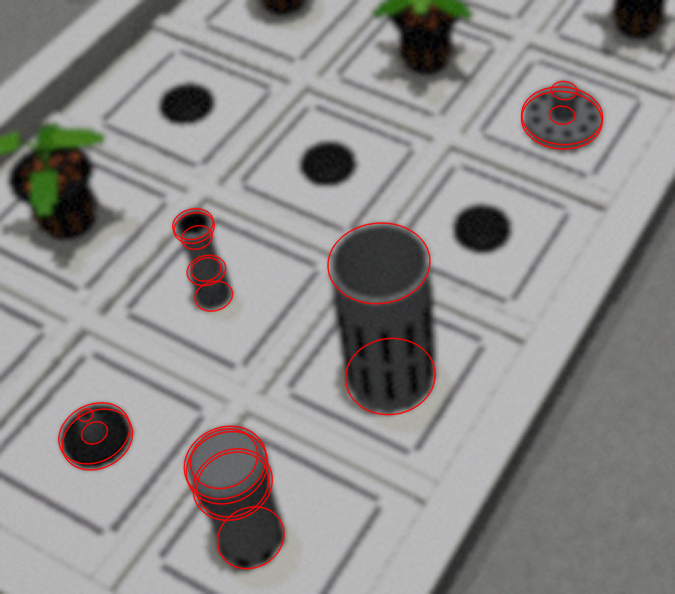

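```bash
cat > go.py <<'E'
import sys
from h import *
# usage: go.py x y z -> translation/twist towards (tool x=+Y, y=+X, z=-Z)
o=bot.get_obs(); p=np.array(o["eef_pos"]); Rm=R.from_quat(o["tool_rot"]).as_matrix()
Rt=np.array([[0,1,0],[1,0,0],[0,0,-1.]])
tw=R.from_matrix(Rm.T@Rt).as_rotvec(degrees=True)
print("clock",round(o["clock"],2),"p",p,"F",np.array(o["ft_force"]),"w",round(o["grip_width"],4),"j",np.array(o["joint_pos"]))
if len(sys.argv)>3:
    print("trans mm",np.round(Rm.T@(np.array(sys.argv[1:4],float)-p)*1000,1),"twist",np.round(tw,2))
E
python3 go.py .6212 .1388 .20
```

```text
clock 0.3 p [ 0.1689 -0.4704  0.231 ] F [-0.0791 -1.0509  0.5254] w 0.085 j [-1.226   0.2409  0.0046  1.3352 -0.      1.5708]
trans mm [ 631.6 -420.4   31.3] twist [ -0.04  -0.03 -70.24]
```

>>> send_rows(
  deltas=[
    {"grip":1,"translation":[0.05,-0.033,0],"twist":[0,0,-10]},
    {"grip":1,"translation":[0.1,-0.066,0],"twist":[0,0,-20]},
    {"grip":1,"translation":[0.15,-0.1,0],"twist":[0,0,-30]},
    {"grip":1,"translation":[0.2,-0.133,0],"twist":[0,0,-40]},
    {"grip":1,"translation":[0.25,-0.166,0],"twist":[0,0,-50]},
  ],
)

```text
clock: 0.92
eef_pos: [0.349, -0.2281, 0.2313]
tool_rot: [0.819, 0.574, 0.0, 0.0]
ft_force: [1.8, -0.3, -0.2]
grip_width: 0.0853
```

```bash
python3 go.py .6212 .1388 .20
```

```text
clock 0.93 p [ 0.349  -0.2281  0.2313] F [ 1.8245 -0.2549 -0.1769] w 0.0853 j [-0.5792  0.0758 -0.1933  1.3013  0.0004  1.3396]
trans mm [437.7 130.7  31.6] twist [  0.03  -0.01 -19.94]
```

>>> send_rows(
  deltas=[
    {"grip":1,"translation":[0.055,0.016,0],"twist":[0,0,-5]},
    {"grip":1,"translation":[0.11,0.033,0],"twist":[0,0,-10]},
    {"grip":1,"translation":[0.165,0.049,0],"twist":[0,0,-15]},
    {"grip":1,"translation":[0.22,0.066,0],"twist":[0,0,-20]},
    {"grip":1,"translation":[0.275,0.082,0],"twist":[0,0,-20]},
  ],
)

```text
clock: 1.55
eef_pos: [0.5209, 0.0042, 0.2316]
tool_rot: [0.706, 0.708, 0.0, 0.0]
ft_force: [1.2, -0.7, -0.3]
grip_width: 0.0853
```

```bash
python3 go.py .6212 .1388 .17
```

```text
clock 1.55 p [0.5209 0.0042 0.2316] F [ 1.161  -0.6618 -0.3017] w 0.0853 j [ 0.0081  0.2811  0.0597  1.3482 -0.0002  1.5771]
trans mm [134.5 100.5  61.7] twist [0.06 0.01 0.1 ]
```

>>> send_rows(
  deltas=[
    {"grip":1,"translation":[0.045,0.034,0.02],"twist":[0,0,0]},
    {"grip":1,"translation":[0.09,0.067,0.04],"twist":[0,0,0]},
    {"grip":1,"translation":[0.1345,0.1005,0.0617],"twist":[0,0,0.1]},
    {"grip":1,"translation":[0.1345,0.1005,0.0617],"twist":[0,0,0.1]},
  ],
)

```text
clock: 2.05
eef_pos: [0.6208, 0.142, 0.1648]
tool_rot: [0.705, 0.709, -0.002, -0.002]
ft_force: [0.0, -1.1, 0.2]
grip_width: 0.0852
```

```bash
python3 go.py .6212 .1388 .052
```

```text
clock 2.05 p [0.6208 0.142  0.1648] F [ 0.0001 -1.0942  0.233 ] w 0.0852 j [0.2247 0.5513 0.2958 1.3209 0.0002 1.7908]
trans mm [ -3.    1.  112.8] twist [-0.32  0.06  0.27]
```

>>> send_rows(
  deltas=[
    {"grip":1,"translation":[-0.003,0.001,0.03],"twist":[-0.3,0,0.3]},
    {"grip":1,"translation":[-0.003,0.001,0.06],"twist":[-0.3,0,0.3]},
    {"grip":1,"translation":[-0.003,0.001,0.06],"twist":[-0.3,0,0.3]},
  ],
)

```text
clock: 2.42
eef_pos: [0.619, 0.1375, 0.1027]
tool_rot: [0.708, 0.707, -0.003, -0.001]
ft_force: [-0.8, 0.1, -0.3]
grip_width: 0.0857
```

```bash
python3 go.py .6212 .1388 .052; python3 - <<'E'
from h import *
t=load("top");s=load("side");p=bot.get_obs()["eef_pos"]
dr=[(circ(.6212,.1388,.1,.026),(0,0,255)),(circ(p[0],p[1],p[2],.01),(0,255,0))]
crop(t,"a1t.png",200,100,130,100,6,dr); crop(s,"a1s.png",150,170,130,110,6,dr)
E
```

```text
clock 2.42 p [0.619  0.1375 0.1027] F [-0.7545  0.059  -0.3301] w 0.0857 j [ 0.2192  0.5859  0.1884  1.1798 -0.0013  1.7914]
trans mm [ 1.4  2.5 50.7] twist [-0.35  0.15 -0.08]
```

View pics/a1t.png

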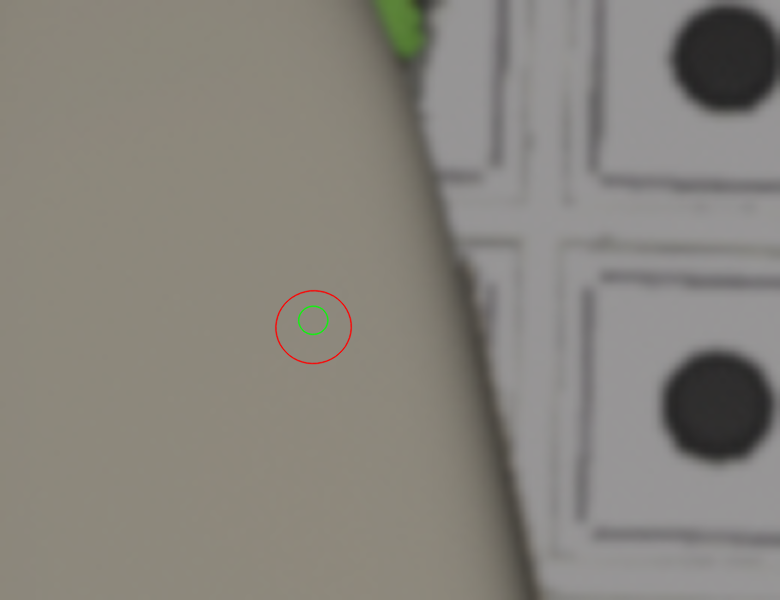

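View pics/a1s.png

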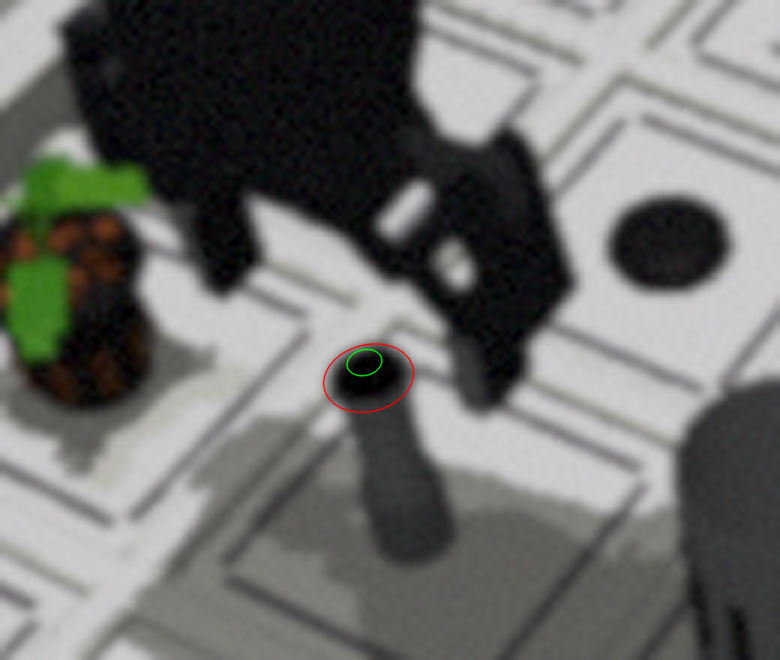

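>>> send_rows(
  deltas=[
    {"grip":1,"translation":[0.0014,0.0022,0.025],"twist":[-0.3,0.1,0]},
    {"grip":1,"translation":[0.0014,0.0022,0.05],"twist":[-0.3,0.1,0]},
    {"grip":1,"translation":[0.0014,0.0022,0.0507],"twist":[-0.3,0.1,0]},
    {"grip":1,"translation":[0.0014,0.0022,0.0507],"twist":[-0.3,0.1,0]},
  ],
)

```text
clock: 3.02
eef_pos: [0.6253, 0.1397, 0.0577]
tool_rot: [0.708, 0.707, 0.004, 0.003]
ft_force: [-1.1, -0.2, 0.9]
grip_width: 0.0853
```

```bash
python3 go.py .6212 .1388 .052
```

```text
clock 3.02 p [0.6253 0.1397 0.0577] F [-1.1472 -0.2124  0.9353] w 0.0853 j [ 0.2201  0.6246  0.1313  1.0683 -0.0006  1.7925]
trans mm [-1.  -4.1  5.6] twist [ 0.52 -0.08 -0.09]
```

>>> send_rows(
  deltas=[
    {"grip":1,"translation":[-0.001,-0.0041,0.0056],"twist":[0.5,0,0]},
    {"grip":1,"translation":[-0.001,-0.0041,0.0056],"twist":[0.5,0,0]},
    {"grip":1,"translation":[-0.001,-0.0041,0.0056],"twist":[0.5,0,0]},
  ],
)

```text
clock: 3.4
eef_pos: [0.6214, 0.1388, 0.0525]
tool_rot: [0.708, 0.707, 0.001, -0.0]
ft_force: [-0.0, -0.1, -0.0]
grip_width: 0.0854
```

```bash
python3 go.py .6212 .1388 .052
```

```text
clock 3.4 p [0.6214 0.1388 0.0525] F [-0.0384 -0.1181 -0.0116] w 0.0854 j [0.219  0.6281 0.1227 1.0641 0.0013 1.7914]
trans mm [ 0.  -0.2  0.5] twist [ 0.06 -0.09 -0.09]
```

Settled. Close on the pipe.

>>> send_rows(
  deltas=[
    {"grip":0.4,"translation":[0,0,0],"twist":[0,0,0]},
    {"grip":0.15,"translation":[0,0,0],"twist":[0,0,0]},
    {"grip":0,"translation":[0,0,0],"twist":[0,0,0]},
    {"grip":0,"translation":[0,0,0],"twist":[0,0,0]},
    {"grip":0,"translation":[0,0,0],"twist":[0,0,0]},
  ],
)

```text
clock: 4.03
eef_pos: [0.6215, 0.1388, 0.0526]
tool_rot: [0.708, 0.707, 0.001, -0.0]
ft_force: [-0.7, -0.5, 0.5]
grip_width: 0.0205
```

```bash
python3 go.py .6212 .1388 .052; python3 - <<'E'
from h import *
s=load("side");p=bot.get_obs()["eef_pos"]
crop(s,"a2s.png",150,170,130,110,6)
E
```

```text
clock 4.03 p [0.6215 0.1388 0.0526] F [-0.7449 -0.4952  0.5364] w 0.0205 j [0.2191 0.628  0.1228 1.0642 0.0013 1.7914]
trans mm [-0.  -0.3  0.6] twist [ 0.06 -0.09 -0.09]
```

View pics/a2s.png

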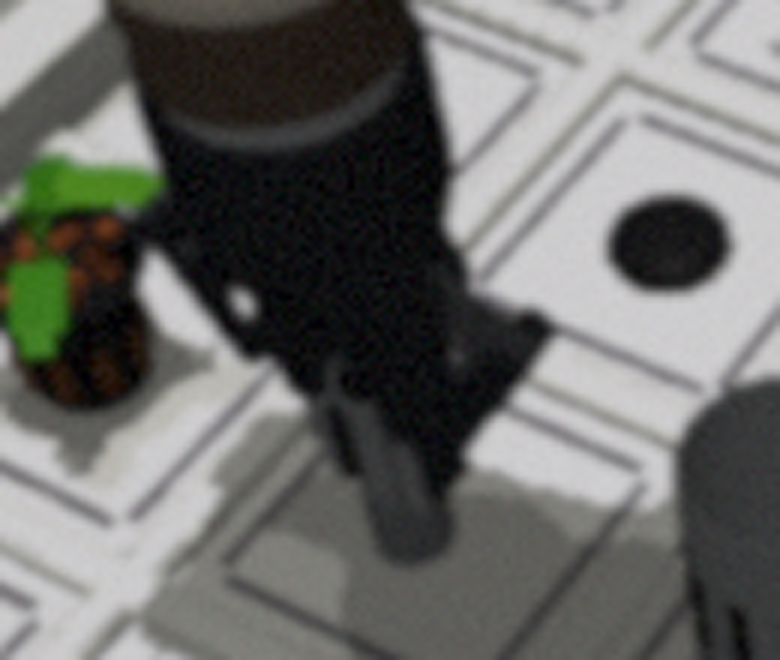

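>>> send_rows(
  deltas=[
    {"grip":0,"translation":[0,0,-0.02],"twist":[0,0,0]},
    {"grip":0,"translation":[0,0,-0.05],"twist":[0,0,0]},
    {"grip":0,"translation":[0,0,-0.07],"twist":[0,0,0]},
    {"grip":0,"translation":[0,0,-0.07],"twist":[0,0,0]},
  ],
)

```text
clock: 4.58
eef_pos: [0.6228, 0.139, 0.1244]
tool_rot: [0.708, 0.707, 0.003, 0.001]
ft_force: [-0.4, 0.8, -1.0]
grip_width: 0.0201
```

```bash
python3 go.py .619 .2663 .120
```

```text
clock 4.58 p [0.6228 0.139  0.1244] F [-0.3903  0.7724 -0.9755] w 0.0201 j [0.2189 0.5685 0.2174 1.2142 0.0013 1.7913]
trans mm [127.3  -4.    4.7] twist [ 0.29 -0.14 -0.09]
```

>>> send_rows(
  deltas=[
    {"grip":0,"translation":[0.04,-0.001,0],"twist":[0,0,0]},
    {"grip":0,"translation":[0.08,-0.003,0],"twist":[0.3,0,0]},
    {"grip":0,"translation":[0.115,-0.004,0.002],"twist":[0.3,-0.1,-0.1]},
    {"grip":0,"translation":[0.1273,-0.004,0.004],"twist":[0.3,-0.1,-0.1]},
    {"grip":0,"translation":[0.1273,-0.004,0.0047],"twist":[0.3,-0.1,-0.1]},
  ],
)

```text
clock: 5.2
eef_pos: [0.6182, 0.2664, 0.1184]
tool_rot: [0.707, 0.708, -0.001, -0.001]
ft_force: [-0.4, 0.4, -1.0]
grip_width: 0.0203
```

```bash
python3 go.py .619 .2663 .120
```

```text
clock 5.2 p [0.6182 0.2664 0.1184] F [-0.3538  0.432  -0.9933] w 0.0203 j [0.4068 0.6497 0.344  1.2673 0.0003 1.9762]
trans mm [-0.1  0.8 -1.6] twist [-0.13  0.04  0.08]
```

>>> send_rows(
  deltas=[
    {"grip":0,"translation":[0,0.0008,0],"twist":[-0.1,0,0.1]},
    {"grip":0,"translation":[0,0.0008,0],"twist":[-0.1,0,0.1]},
  ],
)

```text
clock: 5.45
eef_pos: [0.6191, 0.265, 0.1182]
tool_rot: [0.708, 0.706, -0.001, 0.0]
ft_force: [-0.9, 0.2, -1.6]
grip_width: 0.0203
```

```bash
python3 go.py .619 .2663 .120;python3 - <<'E'
from h import *
s=load("side");p=bot.get_obs()["eef_pos"];z=p[2]-.0326
dr=[(circ(p[0],p[1],z+a,.026),(0,0,255)) for a in (0,.03)]+[(circ(.619,.2663,.028,.044),(0,255,0)),(circ(.619,.2663,.05,.009),(0,255,0))]
crop(s,"a3s.png",120,230,120,100,6.5,dr);crop(s,"a3n.png",120,230,120,100,6.5)
E
```

```text
clock 5.45 p [0.6191 0.265  0.1182] F [-0.9189  0.1817 -1.6424] w 0.0203 j [ 0.4047  0.6496  0.3432  1.2658 -0.0007  1.9776]
trans mm [ 1.3 -0.1 -1.8] twist [-0.05  0.06 -0.12]
```

View pics/a3s.png

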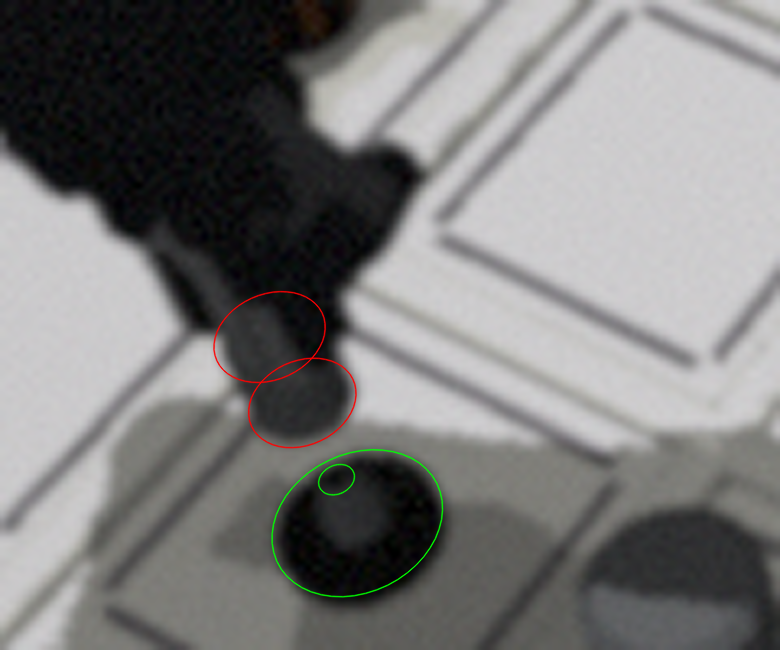

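View pics/a3n.png

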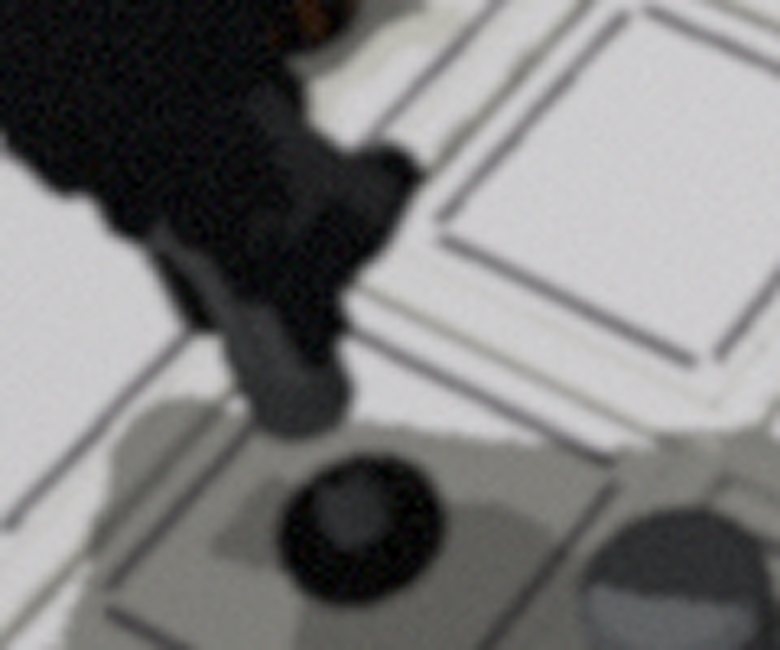

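>>> send_rows(
  deltas=[
    {"grip":0,"translation":[0.0013,0,0.01],"twist":[0,0,-0.1]},
    {"grip":0,"translation":[0.0013,0,0.02],"twist":[0,0,-0.1]},
    {"grip":0,"translation":[0.0013,0,0.03],"twist":[0,0,-0.1]},
    {"grip":0,"translation":[0.0013,0,0.03],"twist":[0,0,-0.1]},
    {"grip":0,"translation":[0.0013,0,0.03],"twist":[0,0,-0.1]},
  ],
)

```text
clock: 6.12
eef_pos: [0.6192, 0.2665, 0.0884]
tool_rot: [0.707, 0.707, -0.001, 0.0]
ft_force: [-0.0, 0.2, -0.6]
grip_width: 0.0202
```

```bash
python3 go.py .619 .2663 .0606
```

```text
clock 6.12 p [0.6192 0.2665 0.0884] F [-0.0306  0.2001 -0.6217] w 0.0202 j [ 0.4067  0.6708  0.3014  1.2024 -0.0006  1.9777]
trans mm [-0.2 -0.2 27.8] twist [-0.03  0.05 -0.01]
```

>>> send_rows(
  deltas=[
    {"grip":0,"translation":[0,0,0.006],"twist":[0,0,0]},
    {"grip":0,"translation":[0,0,0.012],"twist":[0,0,0]},
    {"grip":0,"translation":[0,0,0.018],"twist":[0,0,0]},
    {"grip":0,"translation":[0,0,0.023],"twist":[0,0,0]},
    {"grip":0,"translation":[0,0,0.023],"twist":[0,0,0]},
  ],
)

```text
clock: 6.75
eef_pos: [0.6188, 0.2663, 0.0646]
tool_rot: [0.707, 0.707, -0.001, -0.0]
ft_force: [0.1, 1.0, -0.5]
grip_width: 0.0203
```

```bash
python3 go.py .619 .2663 .0606
```

```text
clock 6.75 p [0.6188 0.2663 0.0646] F [ 0.1333  0.9758 -0.5441] w 0.0203 j [ 0.4067  0.6893  0.2705  1.1543 -0.0006  1.9777]
trans mm [0.  0.2 4. ] twist [-0.11  0.08 -0.01]
```

>>> send_rows(
  deltas=[
    {"grip":0,"translation":[0,0,0.002],"twist":[0,0,0]},
    {"grip":0,"translation":[0,0,0.004],"twist":[0,0,0]},
    {"grip":0,"translation":[0,0,0.005],"twist":[0,0,0]},
    {"grip":0,"translation":[0,0,0.006],"twist":[0,0,0]},
  ],
)

```text
clock: 7.25
eef_pos: [0.6194, 0.2666, 0.0604]
tool_rot: [0.707, 0.707, -0.0, 0.0]
ft_force: [-2.3, -1.5, 10.0]
grip_width: 0.0202
```

```bash
python3 go.py .619 .2663 .0606
```

```text
clock 7.25 p [0.6194 0.2666 0.0604] F [-2.2711 -1.4766 10.0207] w 0.0202 j [ 0.4066  0.6924  0.2645  1.143  -0.0005  1.9776]
trans mm [-0.3 -0.4 -0.2] twist [ 0.01  0.03 -0.01]
```

>>> send_rows(
  deltas=[
    {"grip":0.4,"translation":[0,0,0],"twist":[0,0,0]},
    {"grip":1,"translation":[0,0,0],"twist":[0,0,0]},
    {"grip":1,"translation":[0,0,0],"twist":[0,0,0]},
    {"grip":1,"translation":[0,0,0],"twist":[0,0,0]},
  ],
)

```text
clock: 7.75
eef_pos: [0.6192, 0.2665, 0.06]
tool_rot: [0.707, 0.707, -0.0, 0.0]
ft_force: [0.2, -1.2, -0.6]
grip_width: 0.0847
```

```bash
python3 go.py .619 .2663 .18
```

```text
clock 7.75 p [0.6192 0.2665 0.06  ] F [ 0.2277 -1.2444 -0.571 ] w 0.0847 j [ 0.4066  0.6928  0.2643  1.143  -0.0005  1.9776]
trans mm [  -0.3   -0.3 -120. ] twist [-0.03  0.04 -0.01]
```

>>> send_rows(
  deltas=[
    {"grip":1,"translation":[0,0,-0.03],"twist":[0,0,0]},
    {"grip":1,"translation":[0,0,-0.08],"twist":[0,0,0]},
    {"grip":1,"translation":[0,-0.02,-0.12],"twist":[0,0,0]},
    {"grip":1,"translation":[0,-0.08,-0.12],"twist":[0,0,0]},
    {"grip":1,"translation":[0.005,-0.12,-0.12],"twist":[0,0,0]},
  ],
)

```text
clock: 8.38
eef_pos: [0.4975, 0.2713, 0.1807]
tool_rot: [0.707, 0.707, -0.0, 0.0]
ft_force: [0.4, 0.6, -0.4]
grip_width: 0.0856
```

```bash
python3 go.py .4933 .2755 .14;python3 - <<'E'
from fit import *
s=load("side")
o=fit([s],"standpipe",(.619,.2663),z0=.028);print(o[0])
x,y=o[0][0]
dr=[(circ(.619,.2663,.028+zz/1e3,d/1e3),(0,0,255)) for zz,d in M["standpipe"]]
crop(s,"a4s.png",120,230,160,120,5,dr)
E
```

```text
clock 8.38 p [0.4975 0.2713 0.1807] F [ 0.4189  0.561  -0.3932] w 0.0856 j [ 0.4994  0.3976  0.0926  1.2659 -0.0002  2.0707]
trans mm [ 4.2 -4.2 40.7] twist [ 0.    0.01 -0.03]
(array([0.6116, 0.2704]), np.float64(296.2331149359791))
```

View pics/a4s.png

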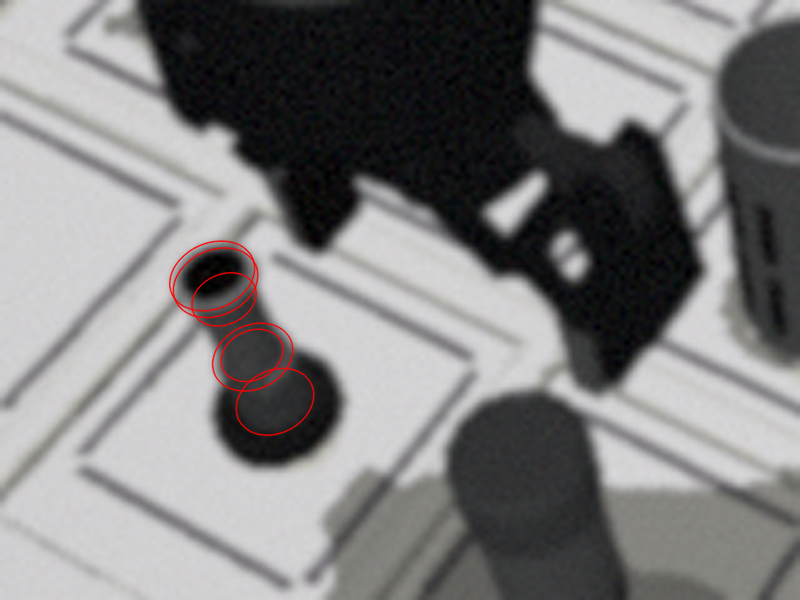

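>>> send_rows(
  deltas=[
    {"grip":1,"translation":[0.0042,-0.0042,0.02],"twist":[0,0,0]},
    {"grip":1,"translation":[0.0042,-0.0042,0.05],"twist":[0,0,0]},
    {"grip":1,"translation":[0.0042,-0.0042,0.08],"twist":[0,0,0]},
    {"grip":1,"translation":[0.0042,-0.0042,0.095],"twist":[0,0,0]},
    {"grip":1,"translation":[0.0042,-0.0042,0.0985],"twist":[0,0,0]},
  ],
)

```text
clock: 9.05
eef_pos: [0.4867, 0.2751, 0.0807]
tool_rot: [0.706, 0.708, -0.004, -0.002]
ft_force: [0.4, 0.7, -0.6]
grip_width: 0.0856
```

```bash
python3 go.py .4933 .2755 .082
```

```text
clock 9.05 p [0.4867 0.2751 0.0807] F [ 0.3828  0.6813 -0.5964] w 0.0856 j [ 0.5134  0.4692 -0.073   1.0369  0.0018  2.082 ]
trans mm [ 0.4  6.5 -1.4] twist [-0.46  0.14  0.12]
```

>>> send_rows(
  deltas=[
    {"grip":1,"translation":[0.0004,0.0065,-0.0014],"twist":[-0.4,0.1,0.1]},
    {"grip":1,"translation":[0.0004,0.0065,-0.0014],"twist":[-0.4,0.1,0.1]},
    {"grip":1,"translation":[0.0004,0.0065,-0.0014],"twist":[-0.4,0.1,0.1]},
    {"grip":1,"translation":[0.0004,0.0065,-0.0014],"twist":[-0.4,0.1,0.1]},
  ],
)

```text
clock: 9.55
eef_pos: [0.4934, 0.2756, 0.0825]
tool_rot: [0.707, 0.707, -0.0, -0.0]
ft_force: [-0.9, 0.3, -0.1]
grip_width: 0.0853
```

```bash
python3 go.py .4933 .2755 .082
```

```text
clock 9.55 p [0.4934 0.2756 0.0825] F [-0.8699  0.3205 -0.076 ] w 0.0853 j [ 0.5094  0.4726 -0.0619  1.0368 -0.      2.0798]
trans mm [-0.1 -0.1  0.5] twist [-0.03  0.02  0.03]
```

>>> send_rows(
  deltas=[
    {"grip":0.6,"translation":[0,0,0],"twist":[0,0,0]},
    {"grip":0.3,"translation":[0,0,0],"twist":[0,0,0]},
    {"grip":0.2,"translation":[0,0,0],"twist":[0,0,0]},
    {"grip":0.2,"translation":[0,0,0],"twist":[0,0,0]},
  ],
)

```text
clock: 10.05
eef_pos: [0.4936, 0.2757, 0.0829]
tool_rot: [0.707, 0.707, 0.0, 0.0]
ft_force: [-0.4, -0.5, 2.8]
grip_width: 0.0428
```

```bash
python3 go.py .4933 .2755 .082
```

```text
clock 10.05 p [0.4936 0.2757 0.0829] F [-0.3753 -0.5049  2.8338] w 0.0428 j [ 0.5094  0.4722 -0.0615  1.0371  0.      2.0797]
trans mm [-0.2 -0.3  0.9] twist [ 0.   -0.    0.03]
```

>>> send_rows(
  deltas=[
    {"grip":0.2,"translation":[0,0,-0.005],"twist":[0,0,0]},
    {"grip":0.2,"translation":[0,0,-0.015],"twist":[0,0,0]},
    {"grip":0.2,"translation":[0,0,-0.02],"twist":[0,0,0]},
  ],
)

```text
clock: 10.42
eef_pos: [0.494, 0.276, 0.1038]
tool_rot: [0.707, 0.707, 0.001, 0.0]
ft_force: [-0.1, 0.2, -0.1]
grip_width: 0.0428
```

```bash
python3 go.py .4933 .2755 .19;python3 - <<'E'
from h import *
s=load("side");p=bot.get_obs()["eef_pos"];z=p[2]-.0627
from fit import M
dr=[(circ(p[0],p[1],z+zz/1e3,d/1e3),(0,0,255)) for zz,d in M["bell"]]
crop(s,"a5s.png",150,240,160,140,5,dr)
E
```

```text
clock 10.43 p [0.494  0.276  0.1038] F [-0.1436  0.2279 -0.0514] w 0.0428 j [ 0.5094  0.4523 -0.0336  1.0838 -0.      2.0798]
trans mm [ -0.4  -0.6 -86.2] twist [ 0.06 -0.03  0.03]
```

View pics/a5s.png

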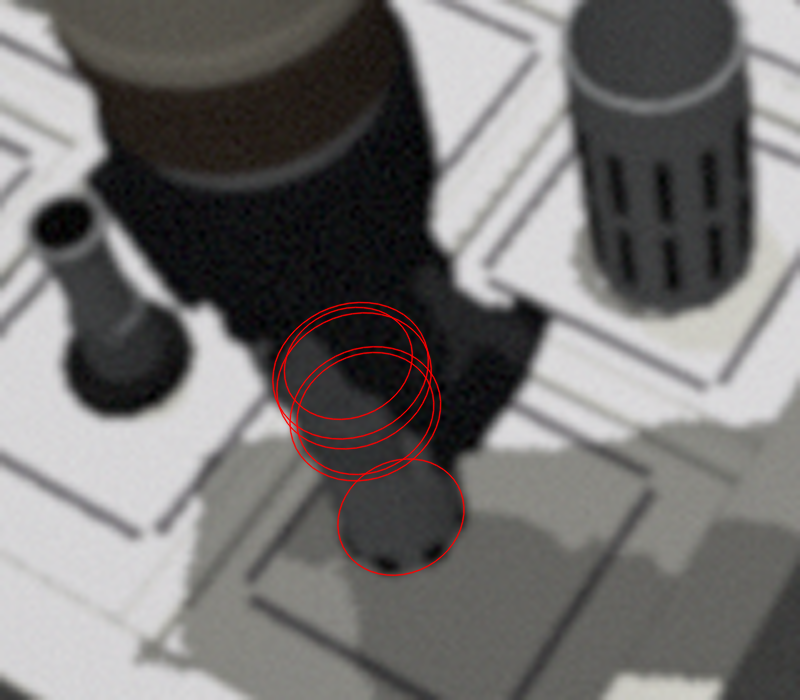

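>>> send_rows(
  deltas=[
    {"grip":0.2,"translation":[0,0,-0.03],"twist":[0,0,0]},
    {"grip":0.2,"translation":[0,0,-0.065],"twist":[0,0,0]},
    {"grip":0.2,"translation":[0,0,-0.09],"twist":[0,0,0]},
    {"grip":0.2,"translation":[0,0,-0.09],"twist":[0,0,0]},
  ],
)

```text
clock: 10.98
eef_pos: [0.4955, 0.2768, 0.1967]
tool_rot: [0.707, 0.707, 0.004, 0.001]
ft_force: [0.4, 0.7, -1.4]
grip_width: 0.0425
```

```bash
python3 go.py .619 .2663 .19
```

```text
clock 10.97 p [0.4955 0.2768 0.1967] F [ 0.3574  0.6582 -1.3777] w 0.0425 j [ 0.5095  0.3848  0.1157  1.2943 -0.      2.0797]
trans mm [-10.6 123.4   7.5] twist [ 0.37 -0.21  0.03]
```

>>> send_rows(
  deltas=[
    {"grip":0.2,"translation":[-0.003,0.04,0],"twist":[0,0,0]},
    {"grip":0.2,"translation":[-0.007,0.08,0],"twist":[0.2,-0.1,0]},
    {"grip":0.2,"translation":[-0.0105,0.11,0.003],"twist":[0.3,-0.2,0]},
    {"grip":0.2,"translation":[-0.0106,0.123,0.005],"twist":[0.3,-0.2,0]},
    {"grip":0.2,"translation":[-0.0106,0.123,0.005],"twist":[0.3,-0.2,0]},
  ],
)

```text
clock: 11.6
eef_pos: [0.6184, 0.2656, 0.1894]
tool_rot: [0.707, 0.707, -0.001, -0.0]
ft_force: [-0.8, -0.2, -1.6]
grip_width: 0.0428
```

```bash
python3 go.py .619 .2663 .18
```

```text
clock 11.6 p [0.6184 0.2656 0.1894] F [-0.8141 -0.2096 -1.5515] w 0.0428 j [ 0.4058  0.6177  0.4731  1.429  -0.0004  1.9771]
trans mm [0.7 0.6 9.4] twist [-0.14  0.09 -0.03]
```

>>> send_rows(
  deltas=[
    {"grip":0.2,"translation":[0.0007,0.0006,0.006],"twist":[-0.1,0.1,0]},
    {"grip":0.2,"translation":[0.0007,0.0006,0.0094],"twist":[-0.1,0.1,0]},
    {"grip":0.2,"translation":[0.0007,0.0006,0.0094],"twist":[-0.1,0.1,0]},
  ],
)

```text
clock: 11.98
eef_pos: [0.6181, 0.2663, 0.1796]
tool_rot: [0.707, 0.707, -0.001, -0.001]
ft_force: [0.1, 0.2, -0.9]
grip_width: 0.0429
```

```bash
python3 go.py .619 .2663 .0909;python3 - <<'E'
from h import *
s=load("side");p=bot.get_obs()["eef_pos"];z=p[2]-.0629
from fit import M
dr=[(circ(p[0],p[1],z+zz/1e3,d/1e3),(0,0,255)) for zz,d in M["bell"]]+[(circ(.619,.2663,.108,.026),(0,255,0)),(circ(.619,.2663,.028,.044),(0,255,0))]
crop(s,"a6s.png",90,190,160,140,5,dr)
E
```

```text
clock 11.97 p [0.6181 0.2663 0.1796] F [ 0.0773  0.2193 -0.8541] w 0.0429 j [0.4066 0.6199 0.4514 1.404  0.0005 1.9773]
trans mm [-0.   1.  88.7] twist [-0.1   0.01  0.  ]
```

View pics/a6s.png

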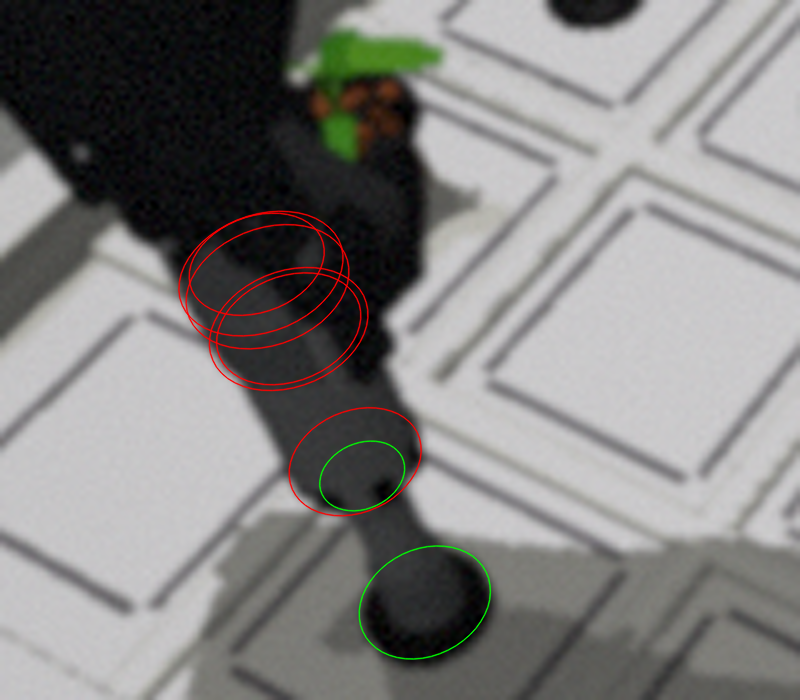

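Aligned; the bell sits over the standpipe. Lower.

>>> send_rows(
  deltas=[
    {"grip":0.2,"translation":[0,0.0008,0.008],"twist":[-0.1,0,0]},
    {"grip":0.2,"translation":[0,0.0008,0.018],"twist":[-0.1,0,0]},
    {"grip":0.2,"translation":[0,0.0008,0.03],"twist":[-0.1,0,0]},
    {"grip":0.2,"translation":[0,0.0008,0.042],"twist":[-0.1,0,0]},
    {"grip":0.2,"translation":[0,0.0008,0.05],"twist":[-0.1,0,0]},
  ],
)

```text
clock: 12.65
eef_pos: [0.6187, 0.2662, 0.1285]
tool_rot: [0.707, 0.707, -0.0, -0.0]
ft_force: [0.4, -0.0, -1.7]
grip_width: 0.0426
```

```bash
python3 go.py .619 .2663 .0909
```

```text
clock 12.65 p [0.6187 0.2662 0.1285] F [ 0.441  -0.0219 -1.6996] w 0.0426 j [ 0.4064  0.6435  0.3596  1.2879 -0.0001  1.9772]
trans mm [ 0.1  0.3 37.6] twist [-0.05  0.03 -0.  ]
```

>>> send_rows(
  deltas=[
    {"grip":0.2,"translation":[0,0.0003,0.01],"twist":[0,0,0]},
    {"grip":0.2,"translation":[0,0.0003,0.02],"twist":[0,0,0]},
    {"grip":0.2,"translation":[0,0.0003,0.028],"twist":[0,0,0]},
    {"grip":0.2,"translation":[0,0.0003,0.034],"twist":[0,0,0]},
    {"grip":0.2,"translation":[0,0.0003,0.035],"twist":[0,0,0]},
  ],
)

```text
clock: 13.28
eef_pos: [0.6187, 0.266, 0.093]
tool_rot: [0.707, 0.707, -0.001, -0.0]
ft_force: [-0.5, -0.1, -0.0]
grip_width: 0.0426
```

```bash
python3 go.py .619 .2663 .0909
```

```text
clock 13.28 p [0.6187 0.266  0.093 ] F [-0.5303 -0.0914 -0.0087] w 0.0426 j [ 0.4061  0.6669  0.3067  1.2124 -0.0001  1.977 ]
trans mm [0.3 0.3 2.1] twist [-0.09  0.05 -0.01]
```

>>> send_rows(
  deltas=[
    {"grip":0.2,"translation":[0.0003,0.0003,0.002],"twist":[0,0,0]},
    {"grip":0.2,"translation":[0.0003,0.0003,0.003],"twist":[0,0,0]},
    {"grip":0.2,"translation":[0.0003,0.0003,0.0035],"twist":[0,0,0]},
  ],
)

```text
clock: 13.65
eef_pos: [0.6195, 0.2666, 0.0909]
tool_rot: [0.707, 0.707, -0.0, 0.0]
ft_force: [-1.4, -0.8, 6.1]
grip_width: 0.0433
```

```bash
python3 go.py .619 .2663 .0909
```

```text
clock 13.65 p [0.6195 0.2666 0.0909] F [-1.3939 -0.7872  6.1259] w 0.0433 j [ 0.4064  0.6687  0.3044  1.2066 -0.      1.9772]
trans mm [-0.3 -0.5  0. ] twist [0. 0. 0.]
```

Contact at the expected height. Release and retreat.

>>> send_rows(
  deltas=[
    {"grip":0.6,"translation":[0,0,0],"twist":[0,0,0]},
    {"grip":1,"translation":[0,0,0],"twist":[0,0,0]},
    {"grip":1,"translation":[0,0,0],"twist":[0,0,0]},
    {"grip":1,"translation":[0,0,0],"twist":[0,0,0]},
  ],
)

```text
clock: 14.15
eef_pos: [0.6194, 0.2665, 0.0907]
tool_rot: [0.707, 0.707, -0.0, -0.0]
ft_force: [-0.5, 0.6, -1.0]
grip_width: 0.0856
```

>>> send_rows(
  deltas=[
    {"grip":1,"translation":[0,0,-0.03],"twist":[0,0,0]},
    {"grip":1,"translation":[0,0,-0.08],"twist":[0,0,0]},
    {"grip":1,"translation":[-0.03,-0.03,-0.12],"twist":[0,0,0]},
    {"grip":1,"translation":[-0.07,-0.07,-0.12],"twist":[0,0,0]},
    {"grip":1,"translation":[-0.11,-0.12,-0.12],"twist":[0,0,0]},
  ],
)

```text
clock: 14.78
eef_pos: [0.5002, 0.1567, 0.2113]
tool_rot: [0.707, 0.707, 0.001, 0.001]
ft_force: [0.8, -1.3, 1.2]
grip_width: 0.0853
```

```bash
python3 go.py .4777 .1366 .12;python3 - <<'E'
from h import *
s=load("side")
from fit import M
dr=[(circ(.619,.2663,.028+zz/1e3,d/1e3),(0,0,255)) for zz,d in M["bell"]]
crop(s,"a7s.png",90,200,200,150,4,dr)
E
```

```text
clock 14.78 p [0.5002 0.1567 0.2113] F [ 0.7514 -1.2698  1.2059] w 0.0853 j [ 0.3037  0.296   0.027   1.2997 -0.0003  1.8744]
trans mm [-20.1 -22.7  91.3] twist [ 0.12 -0.02  0.  ]
```

View pics/a7s.png

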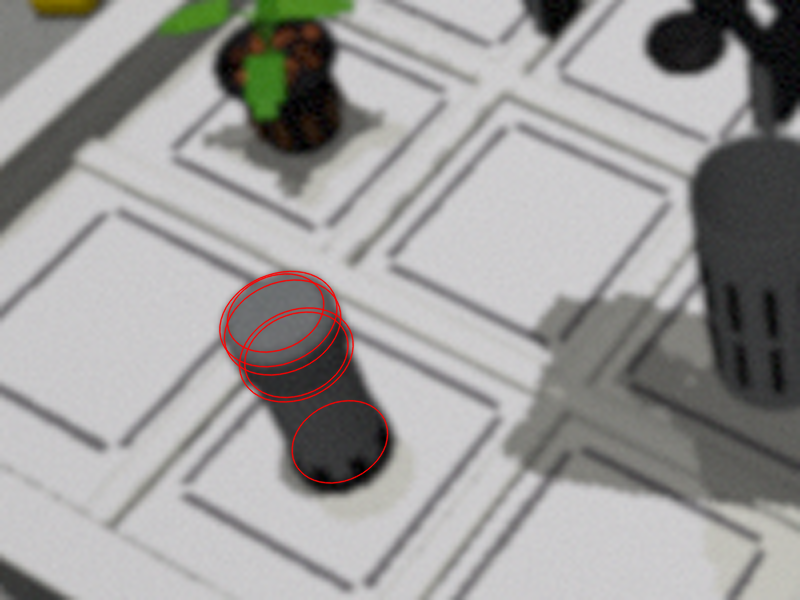

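>>> send_rows(
  deltas=[
    {"grip":1,"translation":[-0.0201,-0.0227,0],"twist":[0.1,0,0]},
    {"grip":1,"translation":[-0.0201,-0.0227,0.02],"twist":[0.1,0,0]},
    {"grip":1,"translation":[-0.0201,-0.0227,0.04],"twist":[0.1,0,0]},
    {"grip":1,"translation":[-0.0201,-0.0227,0.04],"twist":[0.1,0,0]},
    {"grip":1,"translation":[-0.0201,-0.0227,0.04],"twist":[0.1,0,0]},
  ],
)

```text
clock: 15.45
eef_pos: [0.4652, 0.1305, 0.1687]
tool_rot: [0.708, 0.706, -0.008, -0.003]
ft_force: [-0.3, 0.6, 0.3]
grip_width: 0.0853
```

```bash
python3 go.py .4777 .1366 .102
```

```text
clock 15.45 p [0.4652 0.1305 0.1687] F [-0.3001  0.642   0.2834] w 0.0853 j [ 0.2748  0.2589 -0.1383  1.1913 -0.0021  1.8477]
trans mm [ 6.6 13.6 66.5] twist [-0.94  0.39 -0.12]
```

>>> send_rows(
  deltas=[
    {"grip":1,"translation":[0.0061,0.0125,0],"twist":[-0.9,0.4,-0.1]},
    {"grip":1,"translation":[0.0061,0.0125,0],"twist":[-0.9,0.4,-0.1]},
    {"grip":1,"translation":[0.0061,0.0125,0],"twist":[-0.9,0.4,-0.1]},
    {"grip":1,"translation":[0.0061,0.0125,0],"twist":[-0.9,0.4,-0.1]},
  ],
)

```text
clock: 15.95
eef_pos: [0.4776, 0.1365, 0.1685]
tool_rot: [0.707, 0.707, -0.0, -0.0]
ft_force: [-1.2, -0.1, 0.3]
grip_width: 0.0856
```

```bash
python3 go.py .4777 .1366 .102
```

```text
clock 15.95 p [0.4776 0.1365 0.1685] F [-1.1991 -0.0819  0.3176] w 0.0856 j [ 0.2782  0.2719 -0.1212  1.1787  0.0004  1.8494]
trans mm [ 0.1  0.2 66.5] twist [-0.06 -0.   -0.02]
```

Settled over the guard. Descend gently.

>>> send_rows(
  deltas=[
    {"grip":1,"translation":[0,0,0.012],"twist":[0,0,0]},
    {"grip":1,"translation":[0,0,0.026],"twist":[0,0,0]},
    {"grip":1,"translation":[0,0,0.042],"twist":[0,0,0]},
    {"grip":1,"translation":[0,0,0.056],"twist":[0,0,0]},
    {"grip":1,"translation":[0,0,0.064],"twist":[0,0,0]},
  ],
)

```text
clock: 16.58
eef_pos: [0.4767, 0.1363, 0.103]
tool_rot: [0.707, 0.707, -0.001, -0.001]
ft_force: [-0.6, 0.9, 0.5]
grip_width: 0.0856
```

```bash
python3 go.py .4777 .1366 .102
```

```text
clock 16.57 p [0.4767 0.1363 0.103 ] F [-0.5548  0.8855  0.4542] w 0.0856 j [ 0.2782  0.3307 -0.2242  1.019   0.0004  1.8494]
trans mm [0.3 1.  1. ] twist [-0.18  0.03 -0.02]
```

>>> send_rows(
  deltas=[
    {"grip":1,"translation":[0.0003,0.001,0.001],"twist":[-0.1,0,0]},
    {"grip":1,"translation":[0.0003,0.001,0.001],"twist":[-0.1,0,0]},
    {"grip":0.8,"translation":[0.0003,0.001,0.001],"twist":[-0.1,0,0]},
    {"grip":0.5,"translation":[0.0003,0.001,0.001],"twist":[-0.1,0,0]},
    {"grip":0.4,"translation":[0.0003,0.001,0.001],"twist":[-0.1,0,0]},
  ],
)

```text
clock: 17.2
eef_pos: [0.4783, 0.1367, 0.1029]
tool_rot: [0.707, 0.707, 0.0, 0.0]
ft_force: [-1.3, -0.1, 4.9]
grip_width: 0.0592
```

>>> send_rows(
  deltas=[
    {"grip":0.4,"translation":[0,0,0],"twist":[0,0,0]},
    {"grip":0.4,"translation":[0,0,0],"twist":[0,0,0]},
  ],
)

```text
clock: 17.45
eef_pos: [0.4783, 0.1367, 0.103]
tool_rot: [0.707, 0.707, 0.0, 0.0]
ft_force: [-0.6, -1.0, 2.2]
grip_width: 0.0595
```

```bash
python3 go.py .4777 .1366 .102
```

```text
clock 17.45 p [0.4783 0.1367 0.103 ] F [-0.5931 -1.015   2.1575] w 0.0595 j [ 0.2785  0.331  -0.2236  1.0157 -0.0001  1.8498]
trans mm [-0.1 -0.6  1. ] twist [ 0.03 -0.   -0.03]
```

>>> send_rows(
  deltas=[
    {"grip":0.4,"translation":[0,0,-0.01],"twist":[0,0,0]},
    {"grip":0.4,"translation":[0,0,-0.035],"twist":[0,0,0]},
    {"grip":0.4,"translation":[0,0,-0.07],"twist":[0,0,0]},
    {"grip":0.4,"translation":[0,0,-0.105],"twist":[0,0,0]},
    {"grip":0.4,"translation":[0,0,-0.135],"twist":[0,0,0]},
  ],
)

```text
clock: 18.08
eef_pos: [0.4782, 0.1367, 0.2395]
tool_rot: [0.707, 0.707, 0.0, 0.0]
ft_force: [0.3, -0.3, -2.2]
grip_width: 0.0595
```

>>> send_rows(
  deltas=[
    {"grip":0.4,"translation":[0,0,-0.003],"twist":[0,0,0]},
    {"grip":0.4,"translation":[0,0,-0.003],"twist":[0,0,0]},
  ],
)

```text
clock: 18.32
eef_pos: [0.4778, 0.1366, 0.2418]
tool_rot: [0.707, 0.707, -0.0, 0.0]
ft_force: [-1.4, 0.3, -2.0]
grip_width: 0.0593
```

```bash
python3 go.py .619 .2663 .235;  python3 - <<'E'
from h import *
s=load("side");crop(s,"a8s.png",150,150,200,150,4)
E
```

```text
clock 18.32 p [0.4778 0.1366 0.2418] F [-1.3791  0.269  -2.0221] w 0.0593 j [ 0.2786  0.2303  0.0189  1.3595 -0.0001  1.8498]
trans mm [129.8 141.1   6.7] twist [-0.    0.01 -0.03]
```

View pics/a8s.png

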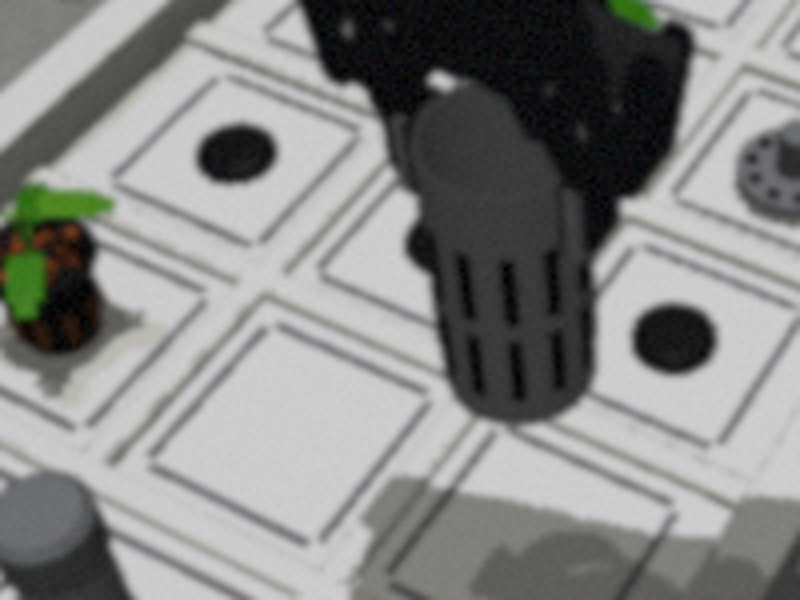

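Guard held upright. Carry over the drain at this height.

>>> send_rows(
  deltas=[
    {"grip":0.4,"translation":[0.025,0.027,0],"twist":[0,0,0]},
    {"grip":0.4,"translation":[0.055,0.06,0],"twist":[0,0,0]},
    {"grip":0.4,"translation":[0.085,0.093,0],"twist":[0,0,0]},
    {"grip":0.4,"translation":[0.112,0.122,0],"twist":[0,0,0]},
    {"grip":0.4,"translation":[0.126,0.137,0],"twist":[0,0,0]},
  ],
)

```text
clock: 19.0
eef_pos: [0.6147, 0.2636, 0.2373]
tool_rot: [0.707, 0.707, -0.003, -0.001]
ft_force: [-0.4, -0.9, -2.4]
grip_width: 0.0593
```

```bash
python3 go.py .619 .2663 .236
```

```text
clock 19.0 p [0.6147 0.2636 0.2373] F [-0.417  -0.9247 -2.4109] w 0.0593 j [0.405  0.6032 0.5705 1.5442 0.0002 1.9753]
trans mm [2.7 4.3 1.2] twist [-0.33  0.13  0.03]
```

>>> send_rows(
  deltas=[
    {"grip":0.4,"translation":[0.0027,0.0043,0.0],"twist":[-0.3,0.1,0]},
    {"grip":0.4,"translation":[0.0027,0.0043,0.0],"twist":[-0.3,0.1,0]},
    {"grip":0.4,"translation":[0.0027,0.0043,0.0],"twist":[-0.3,0.1,0]},
    {"grip":0.4,"translation":[0.0027,0.0043,0.0],"twist":[-0.3,0.1,0]},
  ],
)

```text
clock: 19.5
eef_pos: [0.6187, 0.2657, 0.2379]
tool_rot: [0.707, 0.707, -0.0, 0.0]
ft_force: [-0.5, -0.5, -2.0]
grip_width: 0.0594
```

```bash
python3 go.py .619 .2663 .103;python3 - <<'E'
from h import *
s=load("side");p=bot.get_obs()["eef_pos"];z=p[2]-.083
dr=[(circ(p[0],p[1],z+a,.06),(0,0,255)) for a in (0,.125)]+[(circ(.619,.2663,.124,.044),(0,255,0)),(circ(.619,.2663,.098,.044),(0,255,0))]
crop(s,"a9s.png",70,150,200,170,4,dr)
E
```

```text
clock 19.5 p [0.6187 0.2657 0.2379] F [-0.5245 -0.5171 -2.0286] w 0.0594 j [ 0.4057  0.6083  0.5808  1.5435 -0.0003  1.9766]
trans mm [  0.7   0.3 134.9] twist [-0.    0.02 -0.  ]
```

View pics/a9s.png

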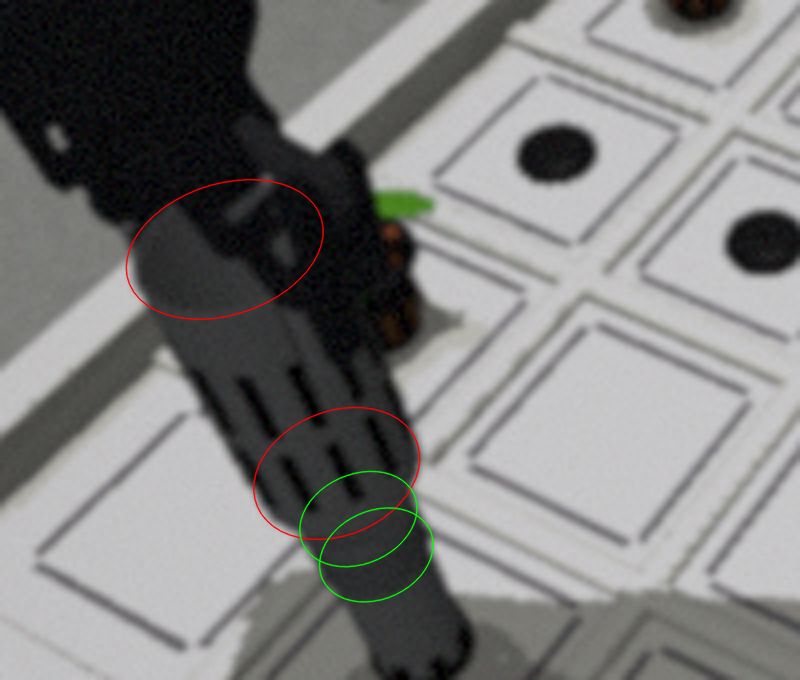

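>>> send_rows(
  deltas=[
    {"grip":0.4,"translation":[0.0006,0.0003,0.008],"twist":[0,0,0]},
    {"grip":0.4,"translation":[0.0006,0.0003,0.018],"twist":[0,0,0]},
    {"grip":0.4,"translation":[0.0006,0.0003,0.028],"twist":[0,0,0]},
    {"grip":0.4,"translation":[0.0006,0.0003,0.038],"twist":[0,0,0]},
    {"grip":0.4,"translation":[0.0006,0.0003,0.046],"twist":[0,0,0]},
  ],
)

```text
clock: 20.18
eef_pos: [0.6188, 0.2663, 0.1908]
tool_rot: [0.707, 0.707, -0.001, -0.0]
ft_force: [0.6, 0.5, -1.3]
grip_width: 0.0592
```

```bash
python3 go.py .619 .2663 .103
```

```text
clock 20.18 p [0.6188 0.2663 0.1908] F [ 0.5641  0.5188 -1.2768] w 0.0592 j [ 0.4064  0.6171  0.4754  1.4302 -0.0003  1.9772]
trans mm [ 0.1  0.3 87.8] twist [-0.05  0.04  0.  ]
```

>>> send_rows(
  deltas=[
    {"grip":0.4,"translation":[0,0.0003,0.01],"twist":[0,0,0]},
    {"grip":0.4,"translation":[0,0.0003,0.024],"twist":[0,0,0]},
    {"grip":0.4,"translation":[0,0.0003,0.038],"twist":[0,0,0]},
    {"grip":0.4,"translation":[0,0.0003,0.05],"twist":[0,0,0]},
    {"grip":0.4,"translation":[0,0.0003,0.06],"twist":[0,0,0]},
  ],
)

```text
clock: 20.8
eef_pos: [0.6188, 0.2661, 0.1297]
tool_rot: [0.707, 0.707, -0.001, -0.0]
ft_force: [-0.5, -0.2, -1.8]
grip_width: 0.0593
```

```bash
python3 go.py .619 .2663 .103
```

```text
clock 20.8 p [0.6188 0.2661 0.1297] F [-0.5093 -0.2002 -1.8268] w 0.0593 j [ 0.4063  0.6436  0.363   1.292  -0.0003  1.977 ]
trans mm [ 0.2  0.2 26.7] twist [-0.08  0.05  0.  ]
```

>>> send_rows(
  deltas=[
    {"grip":0.4,"translation":[0,0.0002,0.008],"twist":[0,0,0]},
    {"grip":0.4,"translation":[0,0.0002,0.016],"twist":[0,0,0]},
    {"grip":0.4,"translation":[0,0.0002,0.022],"twist":[0,0,0]},
    {"grip":0.4,"translation":[0,0.0002,0.024],"twist":[0,0,0]},
    {"grip":0.4,"translation":[0,0.0002,0.025],"twist":[0,0,0]},
  ],
)

```text
clock: 21.42
eef_pos: [0.6191, 0.2662, 0.1049]
tool_rot: [0.707, 0.707, -0.001, -0.0]
ft_force: [0.4, 0.8, -1.0]
grip_width: 0.0595
```

>>> send_rows(
  deltas=[
    {"grip":0.4,"translation":[0,0,0.001],"twist":[0,0,0]},
    {"grip":0.4,"translation":[0,0,0.0025],"twist":[0,0,0]},
    {"grip":0.4,"translation":[0,0,0.003],"twist":[0,0,0]},
  ],
)

```text
clock: 21.8
eef_pos: [0.6195, 0.2664, 0.1031]
tool_rot: [0.707, 0.707, 0.0, 0.0]
ft_force: [-1.4, -1.7, 4.3]
grip_width: 0.059
```

```bash
python3 go.py .619 .2663 .103
```

```text
clock 21.8 p [0.6195 0.2664 0.1031] F [-1.37   -1.7431  4.2744] w 0.059 j [ 0.4061  0.6599  0.3213  1.232  -0.0002  1.9769]
trans mm [-0.1 -0.5  0.1] twist [0.02 0.   0.  ]
```

>>> send_rows(
  deltas=[
    {"grip":0.8,"translation":[0,0,0],"twist":[0,0,0]},
    {"grip":1,"translation":[0,0,0],"twist":[0,0,0]},
    {"grip":1,"translation":[0,0,0],"twist":[0,0,0]},
  ],
)

```text
clock: 22.18
eef_pos: [0.6195, 0.2663, 0.103]
tool_rot: [0.707, 0.707, 0.0, 0.0]
ft_force: [0.6, 0.7, 0.8]
grip_width: 0.0852
```

>>> send_rows(
  deltas=[
    {"grip":1,"translation":[0,0,-0.03],"twist":[0,0,0]},
    {"grip":1,"translation":[0,0,-0.07],"twist":[0,0,0]},
    {"grip":1,"translation":[-0.03,-0.01,-0.1],"twist":[0,0,0]},
    {"grip":1,"translation":[-0.085,-0.03,-0.1],"twist":[0,0,0]},
    {"grip":1,"translation":[-0.14,-0.05,-0.1],"twist":[0,0,0]},
  ],
)

```text
clock: 22.8
eef_pos: [0.5693, 0.1254, 0.2034]
tool_rot: [0.707, 0.708, 0.001, 0.001]
ft_force: [0.9, -1.2, 0.2]
grip_width: 0.0854
```

```bash
python3 go.py .4772 -.1282 .12;python3 - <<'E'
from h import *
s=load("side")
dr=[(circ(.619,.2663,.02+a,.06),(0,0,255)) for a in (0,.125)]
crop(s,"b1s.png",90,200,160,140,5,dr)
E
```

```text
clock 22.8 p [0.5693 0.1254 0.2034] F [ 0.9355 -1.2352  0.2479] w 0.0854 j [ 0.217   0.4168  0.1815  1.3337 -0.0005  1.7866]
trans mm [-253.4  -92.5   83.3] twist [0.11 0.   0.07]
```

View pics/b1s.png

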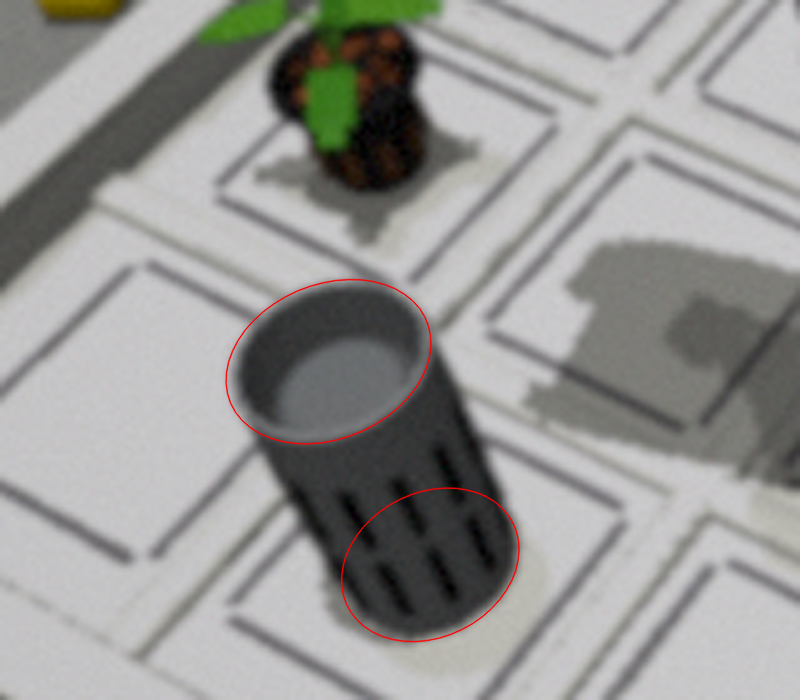

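>>> send_rows(
  deltas=[
    {"grip":1,"translation":[-0.05,-0.018,0],"twist":[0,0,0]},
    {"grip":1,"translation":[-0.105,-0.038,0],"twist":[0,0,0]},
    {"grip":1,"translation":[-0.16,-0.058,0],"twist":[0,0,0]},
    {"grip":1,"translation":[-0.215,-0.078,0],"twist":[0,0,0]},
    {"grip":1,"translation":[-0.245,-0.089,0.02],"twist":[0,0,0]},
  ],
)

```text
clock: 23.48
eef_pos: [0.4752, -0.129, 0.1861]
tool_rot: [0.71, 0.704, -0.003, 0.003]
ft_force: [0.7, 0.3, -0.0]
grip_width: 0.0853
```

```bash
python3 go.py .4772 -.1282 .10
```

```text
clock 23.48 p [ 0.4752 -0.129   0.1861] F [ 0.7321  0.2869 -0.0361] w 0.0853 j [-0.2607  0.2491 -0.1038  1.216  -0.007   1.3179]
trans mm [ 1.4  1.9 86.1] twist [ 0.    0.42 -0.44]
```

>>> send_rows(
  deltas=[
    {"grip":1,"translation":[0.0014,0.0019,0.02],"twist":[0,0.4,-0.4]},
    {"grip":1,"translation":[0.0014,0.0019,0.05],"twist":[0,0.4,-0.4]},
    {"grip":1,"translation":[0.0014,0.0019,0.08],"twist":[0,0.4,-0.4]},
    {"grip":1,"translation":[0.0014,0.0019,0.098],"twist":[0,0.4,-0.4]},
    {"grip":1,"translation":[0.0014,0.0019,0.098],"twist":[0,0.4,-0.4]},
  ],
)

```text
clock: 24.1
eef_pos: [0.476, -0.1279, 0.0868]
tool_rot: [0.707, 0.707, -0.001, -0.001]
ft_force: [0.1, 0.3, -0.8]
grip_width: 0.0856
```

```bash
python3 go.py .4772 -.1282 .04;python3 - <<'E'
from fit import *
s=load("side");t=load("top")
o=fit([s],"cap");print(o[0]);g=o[0][0]
p=bot.get_obs()["eef_pos"]
dr=[(circ(.4772,-.1282,.02+a/1e3,d/1e3),(0,0,255)) for a,d in M["cap"]]+[(circ(p[0],p[1],.06,.01),(0,255,0))]
crop(s,"b2s.png",280,120,130,110,6,dr)
E
```

```text
clock 24.1 p [ 0.476  -0.1279  0.0868] F [ 0.1485  0.2624 -0.773 ] w 0.0856 j [-0.2624  0.3434 -0.2539  0.9768 -0.0002  1.3093]
trans mm [-0.3  1.4 46.8] twist [-0.19 -0.04 -0.05]
(array([ 0.4728, -0.1084]), np.float64(625.1109211005631))
```

View pics/b2s.png

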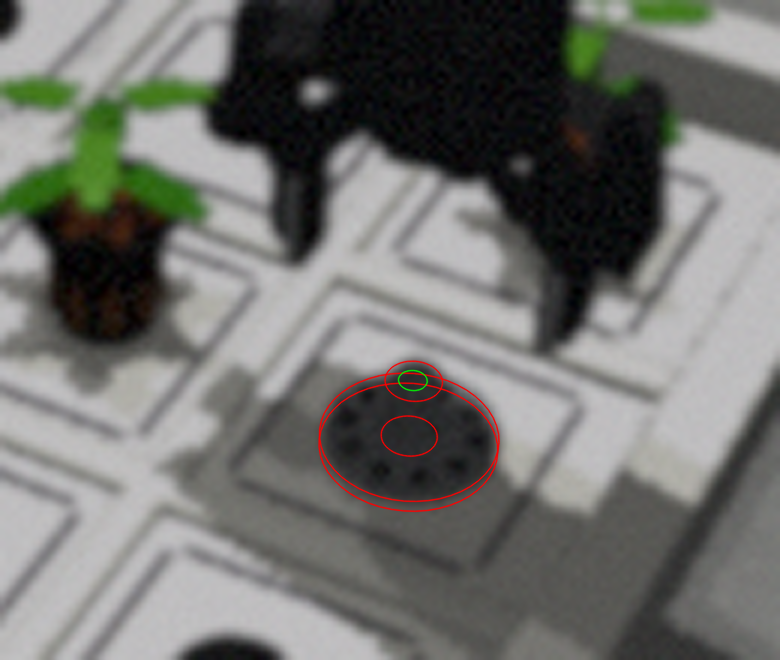

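>>> send_rows(
  deltas=[
    {"grip":1,"translation":[-0.0003,0.0012,0.015],"twist":[-0.2,0,0]},
    {"grip":1,"translation":[-0.0003,0.0012,0.03],"twist":[-0.2,0,0]},
    {"grip":1,"translation":[-0.0003,0.0012,0.042],"twist":[-0.2,0,0]},
    {"grip":1,"translation":[-0.0003,0.0012,0.049],"twist":[-0.2,0,0]},
    {"grip":1,"translation":[-0.0003,0.0012,0.049],"twist":[-0.2,0,0]},
  ],
)

```text
clock: 24.82
eef_pos: [0.4784, -0.1285, 0.0391]
tool_rot: [0.707, 0.707, 0.001, 0.001]
ft_force: [0.4, 0.5, -0.3]
grip_width: 0.0851
```

```bash
python3 go.py .4772 -.1282 .036
```

```text
clock 24.82 p [ 0.4784 -0.1285  0.0391] F [ 0.4397  0.4999 -0.3401] w 0.0851 j [-0.2629  0.4029 -0.312   0.8531  0.0007  1.3087]
trans mm [ 0.3 -1.2  3.1] twist [ 0.16  0.   -0.05]
```

>>> send_rows(
  deltas=[
    {"grip":1,"translation":[0.0003,-0.0008,0.0025],"twist":[0.1,0,0]},
    {"grip":1,"translation":[0.0003,-0.0008,0.0025],"twist":[0.1,0,0]},
    {"grip":0.5,"translation":[0.0003,-0.0008,0.0025],"twist":[0.1,0,0]},
    {"grip":0.2,"translation":[0.0003,-0.0008,0.0025],"twist":[0.1,0,0]},
    {"grip":0,"translation":[0.0003,-0.0008,0.0025],"twist":[0.1,0,0]},
  ],
)

```text
clock: 25.45
eef_pos: [0.4777, -0.1282, 0.0367]
tool_rot: [0.707, 0.707, 0.0, 0.001]
ft_force: [-0.7, 0.5, 0.3]
grip_width: 0.032
```

>>> send_rows(
  deltas=[
    {"grip":0,"translation":[0,0,0],"twist":[0,0,0]},
    {"grip":0,"translation":[0,0,0],"twist":[0,0,0]},
  ],
)

```text
clock: 25.7
eef_pos: [0.4779, -0.1283, 0.0369]
tool_rot: [0.707, 0.707, 0.001, 0.001]
ft_force: [-0.2, 0.6, 1.3]
grip_width: 0.0181
```

```bash
python3 go.py .4772 -.1282 .036
```

```text
clock 25.7 p [ 0.4779 -0.1283  0.0369] F [-0.2105  0.6309  1.33  ] w 0.0181 j [-0.2624  0.4056 -0.3147  0.8486  0.0002  1.3092]
trans mm [ 0.1 -0.7  0.9] twist [ 0.11  0.02 -0.04]
```

>>> send_rows(
  deltas=[
    {"grip":0,"translation":[0,0,0],"twist":[0,0,0]},
    {"grip":0,"translation":[0,0,-0.01],"twist":[0,0,0]},
    {"grip":0,"translation":[0,0,-0.025],"twist":[0,0,0]},
    {"grip":0,"translation":[0,0,-0.04],"twist":[0,0,0]},
    {"grip":0,"translation":[0,0,-0.04],"twist":[0,0,0]},
  ],
)

```text
clock: 26.32
eef_pos: [0.4795, -0.1287, 0.079]
tool_rot: [0.707, 0.707, 0.002, 0.003]
ft_force: [-0.2, -0.3, -0.3]
grip_width: 0.0178
```

```bash
python3 go.py .619 .2663 .22;python3 - <<'E'
from fit import *
s=load("side");t=load("top")
p=bot.get_obs()["eef_pos"];z=p[2]-.0169
dr=[(circ(p[0],p[1],z+a/1e3,d/1e3),(0,0,255)) for a,d in M["cap"]]
crop(s,"b3s.png",280,100,130,110,6,dr)
E
```

```text
clock 26.32 p [ 0.4795 -0.1287  0.079 ] F [-0.1846 -0.335  -0.2707] w 0.0178 j [-0.2624  0.3519 -0.2649  0.9478  0.0002  1.3091]
trans mm [ 394.9  140.1 -140.7] twist [ 0.35  0.08 -0.04]
```

View pics/b3s.png

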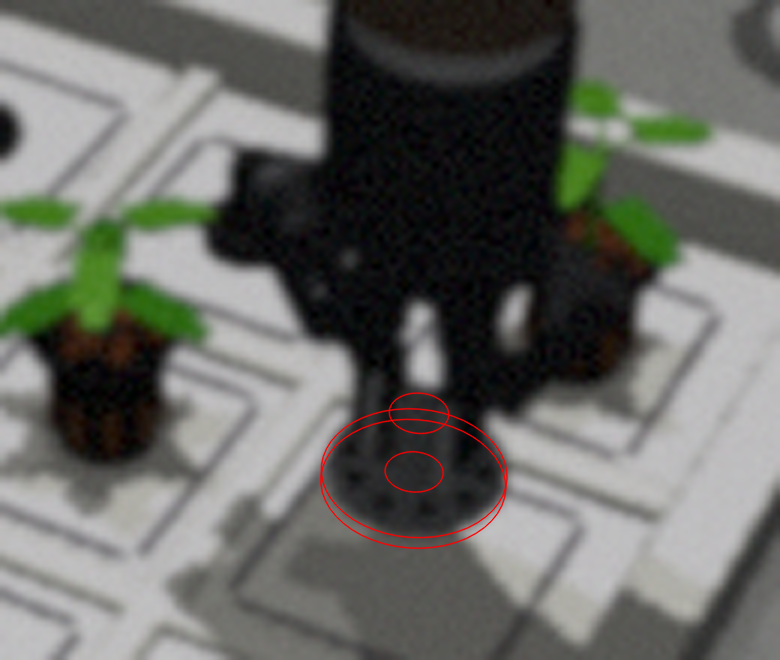

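>>> send_rows(
  deltas=[
    {"grip":0,"translation":[0,0,-0.03],"twist":[0,0,0]},
    {"grip":0,"translation":[0,0,-0.065],"twist":[0,0,0]},
    {"grip":0,"translation":[0.02,0.007,-0.1],"twist":[0,0,0]},
    {"grip":0,"translation":[0.055,0.02,-0.13],"twist":[0,0,0]},
    {"grip":0,"translation":[0.1,0.035,-0.135],"twist":[0,0,0]},
  ],
)

```text
clock: 27.05
eef_pos: [0.5142, -0.0281, 0.2145]
tool_rot: [0.708, 0.706, 0.002, 0.003]
ft_force: [0.1, -0.2, -1.6]
grip_width: 0.0177
```

```bash
python3 go.py .6192 .2664 .205
```

```text
clock 27.05 p [ 0.5142 -0.0281  0.2145] F [ 0.1077 -0.2041 -1.5812] w 0.0177 j [-0.0542  0.2724  0.0032  1.2946 -0.0006  1.5195]
trans mm [294.8 104.1  10. ] twist [ 0.4   0.05 -0.16]
```

>>> send_rows(
  deltas=[
    {"grip":0,"translation":[0.045,0.016,0],"twist":[0.1,0,0]},
    {"grip":0,"translation":[0.095,0.033,0],"twist":[0.2,0,-0.1]},
    {"grip":0,"translation":[0.145,0.051,0],"twist":[0.3,0,-0.2]},
    {"grip":0,"translation":[0.195,0.069,0],"twist":[0.4,0,-0.2]},
    {"grip":0,"translation":[0.245,0.086,0],"twist":[0.4,0,-0.2]},
  ],
)

```text
clock: 27.68
eef_pos: [0.601, 0.2182, 0.2138]
tool_rot: [0.707, 0.707, -0.001, 0.0]
ft_force: [1.1, -0.2, -0.1]
grip_width: 0.018
```

```bash
python3 go.py .6192 .2664 .205
```

```text
clock 27.68 p [0.601  0.2182 0.2138] F [ 1.1329 -0.1721 -0.1183] w 0.018 j [ 0.3488  0.5349  0.3957  1.4336 -0.0011  1.919 ]
trans mm [48.2 18.2  8.7] twist [-0.09  0.1   0.03]
```

>>> send_rows(
  deltas=[
    {"grip":0,"translation":[0.03,0.011,0],"twist":[0,0,0]},
    {"grip":0,"translation":[0.0475,0.018,0],"twist":[0,0.1,0]},
    {"grip":0,"translation":[0.0482,0.0182,0.004],"twist":[0,0.1,0]},
    {"grip":0,"translation":[0.0482,0.0182,0.008],"twist":[0,0.1,0]},
    {"grip":0,"translation":[0.0482,0.0182,0.008],"twist":[0,0.1,0]},
  ],
)

```text
clock: 28.3
eef_pos: [0.6186, 0.2651, 0.205]
tool_rot: [0.707, 0.707, -0.001, -0.001]
ft_force: [0.1, 0.2, -0.4]
grip_width: 0.0182
```

```bash
python3 go.py .6192 .2664 .172;python3 - <<'E'
from fit import *
s=load("side")
p=bot.get_obs()["eef_pos"];z=p[2]-.0169
dr=[(circ(p[0],p[1],z+a/1e3,d/1e3),(0,0,255)) for a,d in [(8,64),(13,64)]]+[(circ(.6192,.2664,.145,.06),(0,255,0))]
crop(s,"b4s.png",70,150,150,130,5,dr);crop(s,"b4n.png",70,150,150,130,5)
E
```

```text
clock 28.3 p [0.6186 0.2651 0.205 ] F [ 0.0948  0.2295 -0.375 ] w 0.0182 j [0.4046 0.6142 0.507  1.4668 0.0005 1.9761]
trans mm [ 1.4  0.7 33. ] twist [-0.18  0.05 -0.04]
```

View pics/b4s.png

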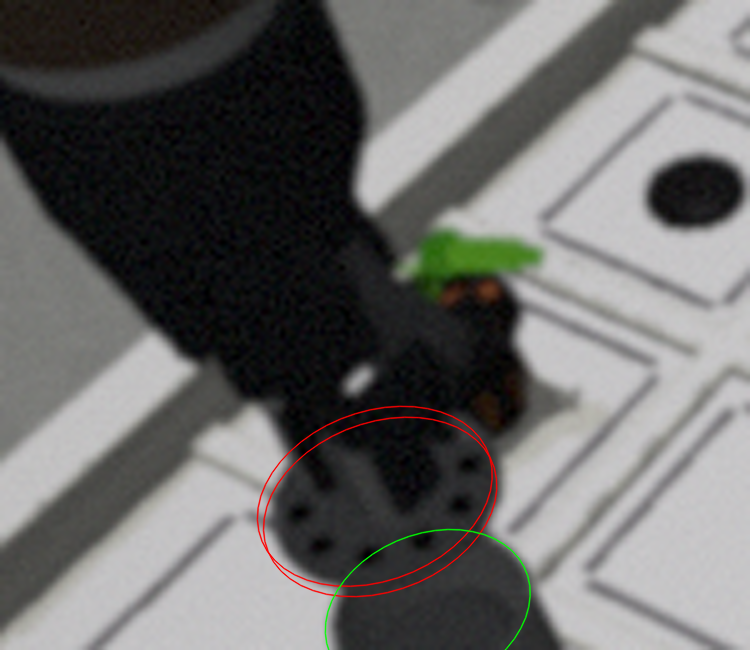

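>>> send_rows(
  deltas=[
    {"grip":0,"translation":[0.0014,0.0007,0.01],"twist":[-0.1,0,0]},
    {"grip":0,"translation":[0.0014,0.0007,0.022],"twist":[-0.1,0,0]},
    {"grip":0,"translation":[0.0014,0.0007,0.032],"twist":[-0.1,0,0]},
    {"grip":0,"translation":[0.0014,0.0007,0.032],"twist":[-0.1,0,0]},
  ],
)

```text
clock: 28.85
eef_pos: [0.6186, 0.2661, 0.1717]
tool_rot: [0.707, 0.707, -0.002, -0.001]
ft_force: [-0.9, 0.4, -0.2]
grip_width: 0.018
```

```bash
python3 go.py .6192 .2664 .1539;python3 - <<'E'
from fit import *
s=load("side")
p=bot.get_obs()["eef_pos"];z=p[2]-.0169
dr=[(circ(p[0],p[1],z+a/1e3,d/1e3),(0,0,255)) for a,d in [(8,64)]]+[(circ(.6192,.2664,.145,.06),(0,255,0))]
crop(s,"b5s.png",90,200,110,100,6,dr);crop(s,"b5n.png",90,200,110,100,6)
E
```

```text
clock 28.85 p [0.6186 0.2661 0.1717] F [-0.944   0.4224 -0.2007] w 0.018 j [ 0.4064  0.6254  0.4406  1.39   -0.0002  1.978 ]
trans mm [ 0.3  0.7 17.8] twist [-0.2   0.1  -0.05]
```

View pics/b5n.png

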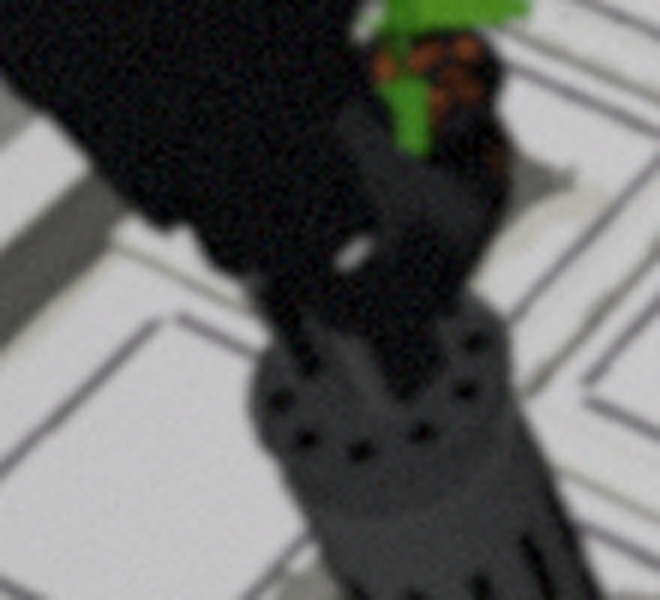

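View pics/b5s.png

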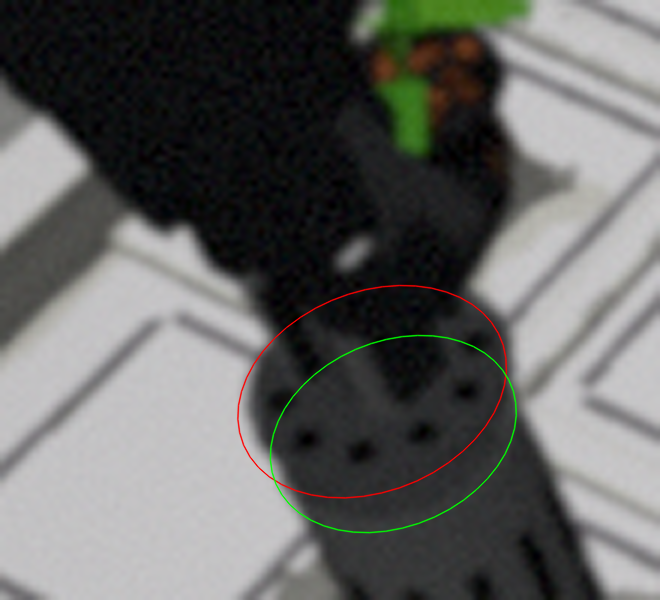

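>>> send_rows(
  deltas=[
    {"grip":0,"translation":[0.0003,0.0006,0.004],"twist":[-0.2,0.1,0]},
    {"grip":0,"translation":[0.0003,0.0006,0.008],"twist":[-0.2,0.1,0]},
    {"grip":0,"translation":[0.0003,0.0006,0.011],"twist":[-0.2,0.1,0]},
    {"grip":0,"translation":[0.0003,0.0006,0.013],"twist":[-0.2,0.1,0]},
    {"grip":0,"translation":[0.0003,0.0006,0.014],"twist":[-0.2,0.1,0]},
  ],
)

```text
clock: 29.52
eef_pos: [0.6196, 0.2667, 0.1585]
tool_rot: [0.707, 0.707, 0.001, 0.0]
ft_force: [-0.1, -0.6, 0.5]
grip_width: 0.0178
```

```bash
python3 go.py .6192 .2664 .1539
```

```text
clock 29.52 p [0.6196 0.2667 0.1585] F [-0.0503 -0.5781  0.5194] w 0.0178 j [0.4064 0.6284 0.4117 1.3527 0.     1.9779]
trans mm [-0.3 -0.4  4.6] twist [ 0.07 -0.03 -0.04]
```

>>> send_rows(
  deltas=[
    {"grip":0,"translation":[-0.0003,-0.0003,0.0015],"twist":[0,0,0]},
    {"grip":0,"translation":[-0.0003,-0.0003,0.003],"twist":[0,0,0]},
    {"grip":0,"translation":[-0.0003,-0.0003,0.0045],"twist":[0,0,0]},
    {"grip":0,"translation":[-0.0003,-0.0003,0.005],"twist":[0,0,0]},
  ],
)

```text
clock: 30.02
eef_pos: [0.6194, 0.2664, 0.154]
tool_rot: [0.707, 0.707, 0.001, 0.0]
ft_force: [-0.1, 0.2, 1.7]
grip_width: 0.0176
```

```bash
python3 go.py .6192 .2664 .1539
```

```text
clock 30.02 p [0.6194 0.2664 0.154 ] F [-0.146   0.1808  1.7177] w 0.0176 j [0.4062 0.6293 0.4015 1.3408 0.0001 1.9777]
trans mm [-0.  -0.2  0.1] twist [ 0.11 -0.05 -0.04]
```

>>> send_rows(
  deltas=[
    {"grip":0,"translation":[0,0,0.001],"twist":[0,0,0]},
    {"grip":0,"translation":[0,0,0.0018],"twist":[0,0,0]},
  ],
)

```text
clock: 30.28
eef_pos: [0.6196, 0.2666, 0.1539]
tool_rot: [0.707, 0.707, 0.002, 0.001]
ft_force: [-3.0, -1.0, 8.8]
grip_width: 0.0183
```

```bash
python3 go.py .6192 .2664 .1539;python3 - <<'E'
from fit import *
s=load("side")
crop(s,"b6n.png",90,200,110,100,6)
E
```

```text
clock 30.27 p [0.6196 0.2666 0.1539] F [-2.9529 -1.0417  8.7777] w 0.0183 j [0.4062 0.6283 0.3996 1.3381 0.0001 1.9776]
trans mm [-0.2 -0.4  0. ] twist [ 0.2  -0.1  -0.04]
```

View pics/b6n.png

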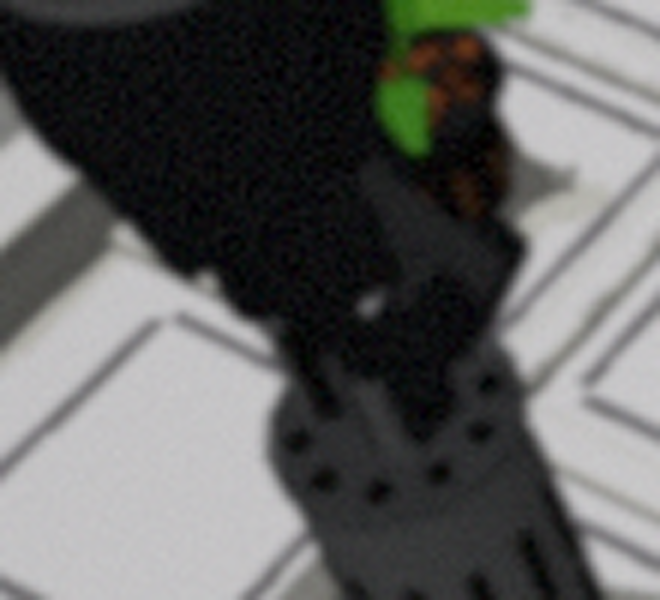

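>>> send_rows(
  deltas=[
    {"grip":0.4,"translation":[0,0,-0.001],"twist":[0,0,0]},
    {"grip":0.8,"translation":[0,0,-0.001],"twist":[0,0,0]},
    {"grip":1,"translation":[0,0,-0.001],"twist":[0,0,0]},
    {"grip":1,"translation":[0,0,-0.001],"twist":[0,0,0]},
  ],
)

```text
clock: 30.82
eef_pos: [0.6195, 0.2665, 0.1545]
tool_rot: [0.707, 0.707, 0.002, 0.001]
ft_force: [0.3, -0.6, 0.0]
grip_width: 0.0849
```

>>> send_rows(
  deltas=[
    {"grip":1,"translation":[0,0,-0.02],"twist":[0,0,0]},
    {"grip":1,"translation":[0,0,-0.06],"twist":[0,0,0]},
    {"grip":1,"translation":[-0.03,-0.03,-0.09],"twist":[0,0,0]},
    {"grip":1,"translation":[-0.08,-0.06,-0.09],"twist":[0,0,0]},
    {"grip":1,"translation":[-0.13,-0.09,-0.09],"twist":[0,0,0]},
  ],
)

```text
clock: 31.45
eef_pos: [0.5285, 0.1355, 0.2445]
tool_rot: [0.707, 0.707, 0.002, 0.001]
ft_force: [0.4, -1.2, 0.6]
grip_width: 0.0854
```

>>> send_rows(
  deltas=[
    {"grip":1,"translation":[-0.05,-0.04,0],"twist":[0,0,0]},
    {"grip":1,"translation":[-0.1,-0.08,0],"twist":[0,0,0]},
    {"grip":1,"translation":[-0.15,-0.12,0],"twist":[0,0,0]},
    {"grip":1,"translation":[-0.18,-0.14,0],"twist":[0,0,0]},
    {"grip":1,"translation":[-0.18,-0.14,0],"twist":[0,0,0]},
  ],
)

```text
clock: 32.08
eef_pos: [0.3871, -0.0462, 0.244]
tool_rot: [0.709, 0.706, 0.002, 0.001]
ft_force: [0.7, 0.2, -0.5]
grip_width: 0.0854
```

```bash
python3 go.py; python3 - <<'E'
from fit import *
s=load("side");t=load("top")
M["asm"]=[(0,60),(125,60),(125,64),(130,64),(130,20),(157,20)]
print([fit([c],"asm",(.619,.266))[0] for c in (t,s)])
x,y=.6192,.2664
dr=[(circ(x,y,z,d),(0,0,255)) for z,d in [(.02,.06),(.145,.064),(.15,.064),(.177,.02)]]
crop(s,"c1s.png",80,190,150,130,5,dr);crop(s,"c1n.png",80,190,150,130,5);crop(t,"c1t.png",130,60,400,240,2)
E
```

```text
clock 32.08 p [ 0.3871 -0.0462  0.244 ] F [ 0.6993  0.1829 -0.5426] w 0.0854 j [-0.1201  0.0116 -0.228   1.3262  0.0018  1.4548]
[(array([0.619 , 0.2649]), np.float64(13.099151906272292)), (array([0.6184, 0.266 ]), np.float64(339.32505782546775))]
```

View pics/c1s.png

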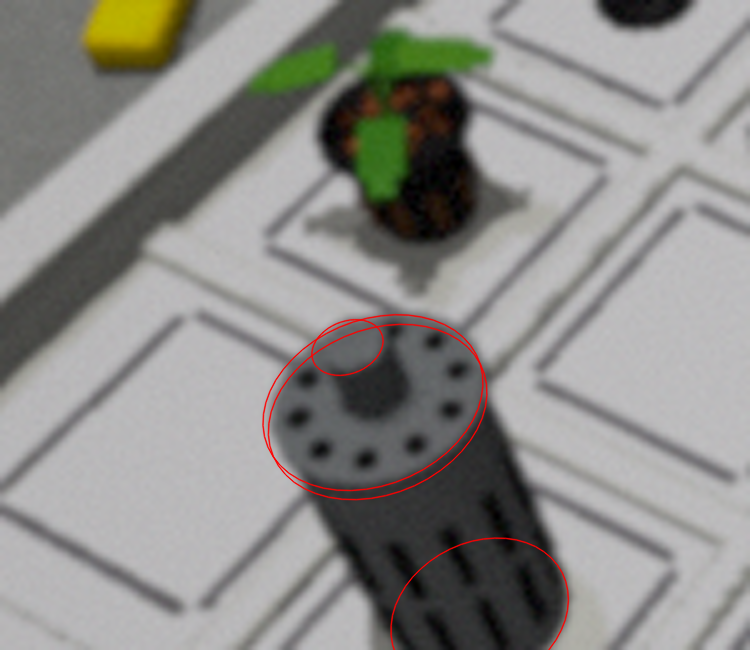

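View pics/c1n.png

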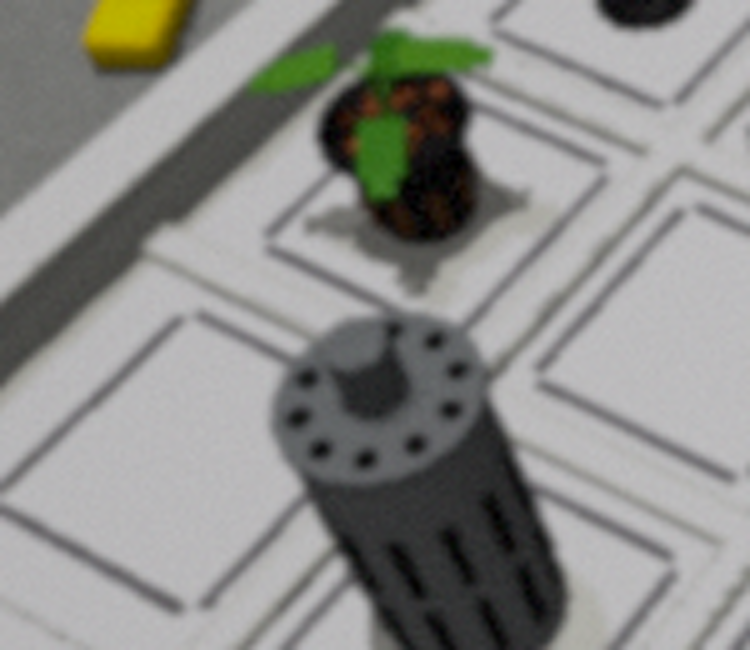

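View pics/c1t.png

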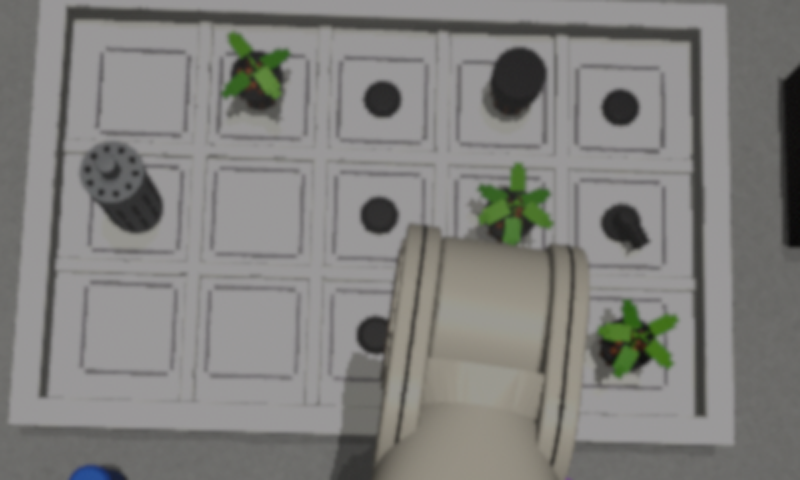

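>>> send_rows(
  deltas=[
    {"grip":1,"translation":[0,0,0],"twist":[0,0,0]},
    {"grip":1,"translation":[0,0,0],"twist":[0,0,0]},
    {"grip":1,"translation":[0,0,0],"twist":[0,0,0]},
  ],
)

```text
clock: 32.55
eef_pos: [0.3893, -0.0441, 0.2437]
tool_rot: [0.707, 0.707, 0.003, 0.001]
ft_force: [0.4, 0.3, 0.3]
grip_width: 0.0853
```

```bash
python3 -c "
from workcell import bot; print(bot.get_obs()['joint_vel']); print(bot.job_done())"
```

```text
[-0.00529466 -0.00360859 -0.00326551  0.00185403  0.00061339  0.00040202]
the job is handed in; nothing more can be done
None
```

The bell siphon is assembled on the drain at about (0.619, 0.266) m: standpipe, bell, guard, then cap. I lowered each part until it touched and then let go. The job is handed in at about 32.6 s; no verdict was reported.

**Seating:** each part made contact within about 0.2 mm of its expected height, with 4 to 10 N of force.

**Final pictures:** the guard and cap are upright, with the cap flush. The best-fit axis is within about 1.5 mm of the drain's in both cameras. The standpipe and bell were checked by overlay before they were covered. The seedlings stand where they were, and the arm is clear of everything.

**Readings that did not quite agree:**
- The gripper read 18 mm on the 20 mm knob and 43 mm on the 44 mm bell, but both parts held and were placed normally.
- Two side-camera position fits were unusable because other dark objects got mixed in: the standpipe after release and the cap just before grasping. I relied on the overlays there.
- The final side-camera fit of the whole stack also matched poorly, though its position agreed with the top camera to about 1 mm.

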